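# Empty the drying chest

## Task

Empty the small drying chest: swing its latch lever free, lift the slow self-closing lid and prop it open by itself with the rubber wedge, pushed in between the open lid's hinge edge and the steel rib. With the lid propped, stand every jar from the well upright in the steel tray; then pull the wedge out, lay it on the bench clear of the chest and let the lid go fully shut, and only then turn the selector knob two clicks clockwise. Leave the bottle and the tube rack where they are; the latch may stay free.

Things in the scene. Friction and masses are not known exactly. Their poses are not given: they have to be found in the camera images.
- chest: white drying chest fixed to the bench, 340 x 180 x 90 mm high; origin on its underside, 165 mm from the control end, mid-width. Chest x points from the control end (nearer the robot) to the well end, y to the lid's hinge side, z up. Control end, x -165 to -75: a step 55 mm high with the knob (y -90 to 45) and a pad 90 mm high (y 45 to 90). x -75 to -12: solid deck 90 mm high
- rib (a point): middle of the top of a steel rib standing on the chest's deck: chest x -73 to -20, y 43 to 51, top 26 mm above the deck (z 116); it comes up through a slot in the shut lid. The wedge goes between it and the open lid's hinge edge
- lid (a joint): angle of the lid (rad): 0 shut, 1.92 fully open; upright at 1.57, underside then facing chest -y. Clear panel 10 mm thick, chest x -75 to 175, 170 mm deep from its hinge line; swings up and over to +y. A spring with a strong damper (5 N m s/rad) always closes it: from full open it sinks some 15 s before it is too low (1.7) to take the wedge; from the prop it shuts in about 30 s, sooner if pressed gently
- lid_handle (a point): middle of the lid's round handle bar, 11 mm thick, 90 mm between its arms, parallel to the hinge and 215 mm from it, 45 mm beyond the lid's free edge, level with the lid's middle, 14 mm above the hinge line when shut. Lift it on an arc about lid_hinge at 0.3 rad/s or slower (about 8 N); it can be held from above all the way, turning in the grip
- lid_hinge (a point): point on the lid's hinge line (chest x 0, y 85, z 82 mm, 8 mm under the plane of the lid's underside; the line runs along chest x); its frame turns with the lid: x along the hinge, -y from hinge to handle, z out of the lid's outer face
- latch (a joint): angle of the latch lever (rad): near 0 latched (arm along chest +y over the lid's corner, holding it down), end stop 1.9. It turns counter-clockwise seen from above, arm swinging towards chest -x. Clear of the lid above about 1.1; swing it to about 1.7. Stays where left (0.04 N m)
- latch_grip (a point): middle of the upright round black post on the latch arm, 13 mm across and 22 mm tall (this point is 13 mm above the arm's top, 9 mm below the post's top), 60 mm from the pivot
- latch_pivot (a point): on the latch's vertical pivot axis, level with latch_grip
- wedge: loose black rubber wedge 120 mm long, 28 mm high, 0.16 kg. Origin on the underside at the shoulder between its halves, x towards the nose. Tail, x -65 to 0: parallel sides 42 mm apart (y -21 to 21); hold it near its rear end. Nose, x 0 to 55: flat side at y -21, the other tapering from y 21 to -3. It starts flat on the bench, nose away from the robot
- wedge_seat (a point): fixed point on the deck (chest x -70, y 73, z 90 mm): where the wedge's origin belongs when it props the lid, wedge x along chest x: nose between rib and lid, flat side to the rib, tail out on the pad. There is room for it while the lid is above about 1.7. So placed it holds the lid at about 1.55 rad; 10 mm short along x still serves. The lid's near edge is at chest x -75
- well (a point): mid-floor of the part of the open well where the jars stand. Well: chest x -12 to 165, y -80 to 80 mm, floor at z 12, wall tops at z 89
- selector (a joint): angle of the selector knob (rad), growing clockwise seen from above: 0 at the start, clicks (spring detents that pull it in) at 0, 0.5, 1.0 and 1.5. Two clicks is 1.0. It turns with less than 0.1 N m
- selector_grip (a point): on the vertical knob axis, 31 mm above the knob's foot and 7 mm below its top; the knob's grip is an upright bar 42 mm long, 14 mm thick and 32 mm tall whose length lies along this frame's x, turning with the knob
- tray: open loose steel tray, 220 (x) x 170 (y) x 22 mm high, walls 4 mm, floor 4 mm, 0.9 kg, origin under its middle
- jar0: glass sample jar with white cap, 30 mm across, 68 mm tall, 60 g, origin under its middle; stands in the well at the start (two to four jars are there, the rest are absent)
- jar1: glass sample jar with white cap, 30 mm across, 68 mm tall, 60 g, origin under its middle; stands in the well at the start (two to four jars are there, the rest are absent)
- jar2: glass sample jar with white cap, 30 mm across, 68 mm tall, 60 g, origin under its middle; stands in the well at the start (two to four jars are there, the rest are absent)
- jar3: glass sample jar with white cap, 30 mm across, 68 mm tall, 60 g, origin under its middle; stands in the well at the start (two to four jars are there, the rest are absent)
- amber_bottle: bystander: amber bottle, 56 mm across, 130 mm tall, origin under its middle; leave alone
- tube_rack: bystander: blue tube rack, 90 (x) x 200 (y) x 50 mm high, pens to 130 mm, origin under its middle; leave alone

How it is judged:
By the outcome, as a careful person would: the job done as asked, in the order asked, and still so for the second after the job is handed in, with the robot touching nothing.
Of jar0, jar1, jar2, jar3 only 2 to 4 are there at a start; the rules pass over those that are not, and their reading is None.
At some moment in a run one of wedge may be knocked a few centimetres aside while the robot is not near it.
It also fails if it takes over 210 s, if anything falls off the work surface, if the arm or the gripper's body presses on something with over 40 N, if the wrist force passes 120 N, or if a joint passes its speed limit or range.

## Robot

A 6-joint arm with a two-finger parallel gripper is mounted at the origin on the work surface. World frame = base frame: x ahead of the robot, y to its left, z up, the work surface at z = 0. Lengths are in m, angles in rad, forces in N, time in s.
With the tool pointing down it reaches from about 0.3 to 0.775 m from the base axis. Payload 14.6 kg.
Tool frame: the origin (TCP) lies at the very end of the fingers, on their centre line; the grasp point (between the pads) lies 19 mm behind it; z points along the fingers, y is the line along which they close (so a half turn about z gives the same grasp; the last joint's range is limited). The gripper opens to 94 mm and grips with 3 to 60 N. Pads are 16 mm wide; open, the fingers measure 119 mm over their backs; the gripper's body (75 mm by 177 mm) begins 78 mm behind the grasp point.
Start: joints at [1.252, 0.3, 1.521, -0, 1.321, -0.067], TCP at [0.137, 0.533, 0.205] pointing down, gripper open.
Joint ranges: [-3.03, 3.03], [-0.79, 2.21], [0.23, 2.52], [-1.04, 4.18], [0, 3.07], [-2.55, 2.55]. Speed limits (rad/s): [2.22, 2.22, 2.57, 3.14, 3.14, 3.14].

## Interface

Orientations are given as [roll, pitch, yaw] about the fixed x, y, z axes, in that order (R = Rz(yaw) Ry(pitch) Rx(roll)).
In Python, from station import ctrl gives the robot as it stands.
- The arm moves only by the tool move_arm, never from a script. Its argument "increments" is a list of rows, each a list of 7 numbers: the opening, from 0 (shut) to 1 (fully open), then the shift along the tool's x, y, z in units of 50 mm (1.0 is 50 mm), then the turn, a rotation vector about the tool's x, y, z in rad. In form: [[claw, tx, ty, tz, rx, ry, rz], ...]. A call has 1 to 20 rows; each row shifts and turns the commanded pose from where the row before left it, along the tool's axes as they then stand; what a row does not reach is not made up. A row lasts 1/10 s, in which the tool goes at most 50 mm and 8.59 degrees, less where a joint would pass 70% of its speed; a pose out of reach is approached as far as the arm can. A call is refused whole if a number of a shift passes 1 or a number of a turn 0.15, either way. A call with a gripper value outside its range is refused whole. The fingers move at their own pace and stop on an object; "force" is the grip in N (left out, the last holds). Time passes only in rows, so rows that do not move let the fingers close. It gives the time, the measured TCP pose, the force, the opening and the grip force at its end, in the units of the state.
- ctrl.get_obs(): the state, without advancing time (a new reading comes with each control period).
- ctrl.camera(name): name is "side" or "top"; returns a dict with "color" (480x640x3 uint8, blue, green, red), "K" (3x3 intrinsics, pixels), "pose" (4x4, takes a point from camera to world coordinates). Camera axes: x right, y down, z forward; pixel columns grow to the right and rows downward; lengths in m; the calibration is good to about 2 mm. A picture is of the moment at which its call begins. There is no depth.
- ctrl.hand_in(): hands the job in; it is judged then, once.
Trained networks look in a picture, given as the dict that the camera call returned (one of the last four; its "shot" number tells which), for a name from the list of things; names that differ only in an ending like _2 or _b are one class to them, and where a whole thing is asked for, a point or a joint stands for the part that bears it (a point fixed in the world has none). Each returns a list of dicts, best first, with "conf" (0 to 1); they miss things now and then, are a little off and sometimes report something else, mostly with a low value. They report only what shows in the picture. A call takes as long as a camera call.
- ctrl.cut_out(name, picture): "mask" (480x640 bool, what is visible of it) and "centre" ([row, column] in pixels, amid what is visible of it).
The state is a dict: "time_s": time; "qpos": joint angles; "joint_vel": joint speeds; "tau": joint torques, N m; "ee_pos": TCP position; "eef_rot": TCP orientation; "force": force on the tool from outside, world axes, zero at the start; "moment": the same for the moment, N m; "grip_width": finger opening in m; "grip_force": force on a finger pad.
Only numpy, scipy, OpenCV 4.12 (cv2) and the standard library are available. Lean on these libraries where they do the work, as an engineer would, in place of code of your own. Each camera call takes 0.05 s, during which the arm holds its last target. There are 200 camera calls.

## Working session

There is one attempt and no reset: what is moved stays moved. The work goes in short steps, Python scripts to look and compute and a tool call to move; the robot and the scene stay as the last step left them, time stands still between calls to the robot, and variables do not carry over. Pictures are saved under pics/ and viewed, at most 14 in all, crops included, and the job is handed in when it is done.

Besides the shell and the picture viewer there is one more tool, called after "Emit:" as name(argument=value, ...), one argument or row to a line, values as JSON. move_arm: Moves the arm, as the interface text tells. Its arguments: {"type":"object","properties":{"increments":{"type":"array","items":{"type":"array","items":{"type":"number"}}},"force":{"type":"number"}},"required":["increments"]}

```bash
ls; mkdir -p pics; cat > h.py <<'E'
import numpy as np, cv2
from scipy.spatial.transform import Rotation as R
from station import ctrl
def px(pic,p):
    T=np.linalg.inv(pic["pose"]); c=T[:3,:3]@np.asarray(p,float)+T[:3,3]; u=pic["K"]@c; return u[:2]/u[2]
def ray(pic,rc):
    d=np.linalg.inv(pic["K"])@np.array([rc[1],rc[0],1.0]); d=pic["pose"][:3,:3]@d; return pic["pose"][:3,3],d/np.linalg.norm(d)
def atz(pic,rc,z):
    o,d=ray(pic,rc); return o+d*(z-o[2])/d[2]
def tri(p1,a,p2,b):
    o1,d1=ray(p1,a);o2,d2=ray(p2,b)
    s=np.linalg.lstsq(np.c_[d1,-d2],o2-o1,rcond=None)[0]
    A=o1+s[0]*d1;B=o2+s[1]*d2; return (A+B)/2,np.linalg.norm(A-B)
E
python3 - <<'E'
from h import *
np.set_printoptions(precision=4,suppress=True)
t=ctrl.camera("top");s=ctrl.camera("side")
cv2.imwrite("pics/t0.png",t["color"]);cv2.imwrite("pics/s0.png",s["color"])
for p,n in((t,"top"),(s,"side")):
    print(n,p["pose"][:3,3],p["pose"][:3,2],p["K"][0,0])
    for k in "chest lid_handle latch_grip wedge selector_grip tray jar0 amber_bottle tube_rack".split():
        for d in ctrl.cut_out(k,p)[:4]:
            print(k,round(d["conf"],2),np.round(d["centre"],1),d["mask"].sum(),atz(p,d["centre"],0.05).round(3))
print(ctrl.get_obs())
E
```

```text
pics
top [0.3383 0.0206 1.1941] [ 0.1979  0.0149 -0.9801] 532.9113144844127
chest 0.93 [219.5 332. ] 14389 [0.6   0.011 0.05 ]
lid_handle 0.77 [195.1 333.1] 9177 [0.656 0.01  0.05 ]
latch_grip 0.8 [230.5 371.8] 356 [ 0.577 -0.077  0.05 ]
latch_grip 0.29 [194.7 331.3] 9225 [0.657 0.014 0.05 ]
wedge 0.61 [308.4 182. ] 1057 [0.4   0.328 0.05 ]
selector_grip 0.75 [276.5 330.9] 346 [0.474 0.011 0.05 ]
tray 0.71 [230.8 372.7] 328 [ 0.577 -0.079  0.05 ]
tray 0.55 [285.7 494.7] 8141 [ 0.462 -0.34   0.05 ]
tray 0.54 [177.5 483.2] 4070 [ 0.703 -0.324  0.05 ]
amber_bottle 0.61 [195.1 152.3] 846 [0.648 0.413 0.05 ]
tube_rack 0.83 [177.4 482.6] 4112 [ 0.703 -0.323  0.05 ]
tube_rack 0.43 [222.  332.7] 14515 [0.595 0.009 0.05 ]
side [ 0.0913 -0.7698  1.0905] [ 0.3443  0.5978 -0.724 ] 565.2129745538427
chest 0.64 [263.8 334.3] 11453 [0.582 0.024 0.05 ]
lid_handle 0.77 [248.6 360.4] 5477 [0.667 0.037 0.05 ]
latch_grip 0.7 [277.9 351.4] 300 [ 0.596 -0.036  0.05 ]
latch_grip 0.15 [249.  358.5] 5655 [0.662 0.038 0.05 ]
wedge 0.91 [221.1 218.3] 739 [0.389 0.302 0.05 ]
selector_grip 0.89 [276.5 296.1] 316
[... 162 characters left out ...]
0.05 ]
jar0 0.17 [263.7 336.4] 11396 [0.587 0.021 0.05 ]
amber_bottle 0.71 [167.7 283.9] 690 [0.642 0.421 0.05 ]
amber_bottle 0.38 [246.5 356.9] 5295 [0.663 0.047 0.05 ]
tube_rack 0.82 [353.7 463. ] 4226 [ 0.696 -0.335  0.05 ]
{'time_s': 1.0, 'qpos': array([ 1.2524,  0.2999,  1.521 , -0.    ,  1.3207, -0.0666]), 'joint_vel': array([ 0.0002, -0.    , -0.0004, -0.0017, -0.0008, -0.0018]), 'tau': array([ -0.0019, -53.1653, -35.294 ,   0.0708,   0.0211,   0.    ]), 'ee_pos': array([0.137 , 0.5326, 0.2054]), 'eef_rot': array([-3.1416,  0.    ,  2.8898]), 'force': array([ 0.1596,  0.3898, -0.5361]), 'moment': array([-0.0225,  0.0171, -0.0081]), 'grip_force': 0.0, 'grip_width': 0.09410003556582197}
```

```bash
python3 - <<'E'
import cv2
a=cv2.imread("pics/t0.png")[120:360,120:560];cv2.imwrite("pics/t0c.png",cv2.resize(a,(800,436),interpolation=cv2.INTER_CUBIC))
a=cv2.imread("pics/s0.png")[140:420,160:540];cv2.imwrite("pics/s0c.png",cv2.resize(a,(800,589),interpolation=cv2.INTER_CUBIC))
E
```

```text
(no output)
```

View pics/t0c.png

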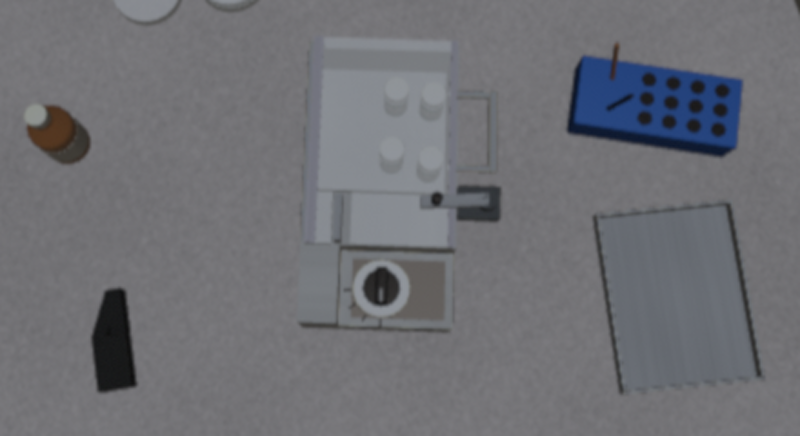

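View pics/s0c.png

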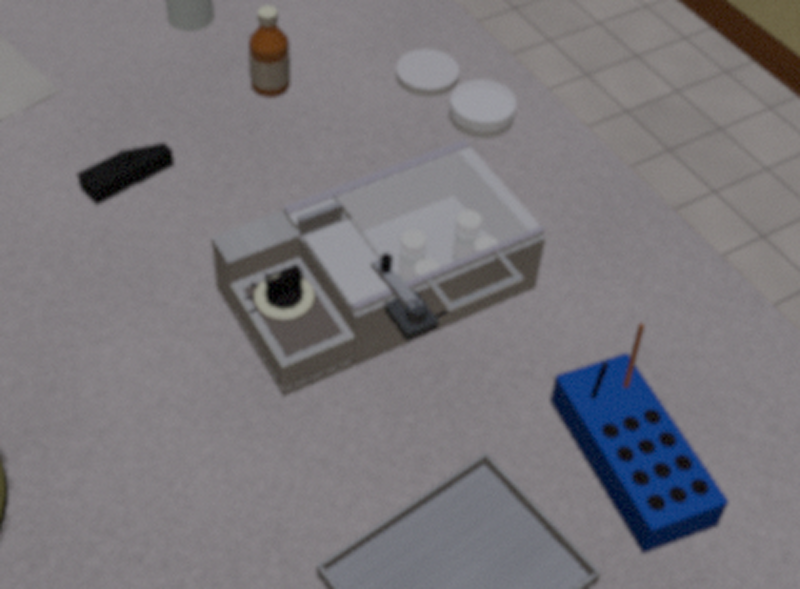

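Four jars stand in the well (top crop caps at about (397,90), (433,95), (391,150), (430,158)). The latch post is at (436,198), the knob at (381,285), and the wedge at (115,340) with its nose away from the robot. I'll fit the chest pose next.

```bash
cat > fit.py <<'E'
from h import *
from scipy.optimize import least_squares
import json
np.set_printoptions(precision=4,suppress=True)
t=ctrl.camera("top");s=ctrl.camera("side")
T=lambda c:np.array([120+c[0]/1.818,120+c[1]/1.818]); S=lambda c:np.array([160+c[0]/2.105,140+c[1]/2.105])
C=[(t,(-165,90,90),T((300,325))),(t,(-165,-90,55),T((452,330))),(t,(175,-85,100),T((453,40))),(t,(175,85,100),T((322,38))),
(s,(-165,90,90),S((213,241))),(s,(-165,-90,0),S((286,393))),(s,(175,-85,100),S((543,237))),(s,(175,85,100),S((470,150)))]
W=lambda v,p:np.array([v[0],v[1],0])+R.from_euler("z",v[2]).apply(np.array(p)/1000)
f=lambda v:np.concatenate([px(q,W(v,p))-m for q,p,m in C])
r=least_squares(f,[.54,.01,0],loss="soft_l1");v=r.x
print(v);print(f(v).reshape(-1,2))
inv=lambda p:R.from_euler("z",-v[2]).apply(np.array(p)-[v[0],v[1],0])*1000
for k in "latch_grip","selector_grip","wedge":
    a=ctrl.cut_out(k,t)[0]["centre"];b=ctrl.cut_out(k,s)[0]["centre"]
    p,e=tri(t,a,s,b);print(k,p,e,inv(p))
pc=tri(t,T((436,198))[::-1],s,S((386,262))[::-1]);print("post",pc,inv(pc[0]))
for c in((494,92),(494,170)):
    p=atz(t,T(c)[::-1],.096);print("handle",p,inv(p))
for c in((397,90),(433,95),(391,150),(430,158)): p=atz(t,T(c)[::-1],.080);print("jar",p,inv(p))
p=atz(t,T((381,290))[::-1],.1);print("knob",inv(p))
# wedge, tray, from mask at top
for k,z,i in("wedge",.02,0),("tray",.015,1),("tube_rack",.05,0):
    m=ctrl.cut_out(k,t)[i]["mask"].astype(np.uint8)
    (c,sz,a)=cv2.minAreaRect(np.argwhere(m)[:,::-1].astype(np.float32))
    print(k,[atz(t,q[::-1],z)[:2].round(3).tolist() for q in cv2.boxPoints((c,sz,a))],atz(t,c[::-1],z))
json.dump(list(v),open("chest.json","w"))
E
python3 fit.py
```

```text
[ 0.5878  0.0121 -0.0225]
[[-0.1626 -1.5527]
 [ 2.0455  0.7319]
 [ 4.9139  0.9617]
 [-1.3483 -0.924 ]
 [-0.1276 -0.7711]
 [-1.1904  3.5258]
 [ 1.8091 -1.7891]
 [-1.0579 -2.9936]]
latch_grip [ 0.564  -0.0697  0.1149] 0.000609843387451867 [-21.9303 -82.3538 114.934 ]
selector_grip [ 0.8474  0.7134 -0.833 ] 0.09626514733239189 [ 243.845   706.8993 -833.0384]
wedge [0.3984 0.3342 0.0233] 0.0013908807717386382 [-196.575   317.7334   23.3053]
post (array([ 0.5644, -0.0456,  0.1253]), np.float64(0.00038535424142936833)) [-22.0836 -58.2458 125.2779]
handle [ 0.7002 -0.1151  0.096 ] [ 115.3035 -124.6923   96.    ]
handle [ 0.6054 -0.1147  0.096 ] [  20.4625 -126.3635   96.    ]
jar [ 0.7059 -0.0007  0.08  ] [118.3687 -10.1944  80.    ]
jar [ 0.7004 -0.044   0.08  ] [113.8663 -53.5809  80.    ]
jar [0.6313 0.0053 0.08  ] [43.6884 -5.8677 80.    ]
jar [ 0.6224 -0.041   0.08  ] [ 35.8386 -52.3764  80.    ]
knob [-125.526   -0.725  100.   ]
wedge [[0.462, 0.375], [0.468, 0.324], [0.347, 0.304], [0.341, 0.354]] [0.4039 0.3391 0.02  ]Traceback (most recent call last):
  File "fit.py", line 24, in <module>
    m=ctrl.cut_out(k,t)[i]["mask"].astype(np.uint8)
      ~~~~~~~~~~~~~~~~~^^^
IndexError: list index out of range
```

Emit:
move_arm(
  increments=[
    [0.5,0,0,0,0,0,0.149],
    [0.5,0,0,0,0,0,0.149],
    [0.5,0,0,0,0,0,0.149],
    [0.5,0,0,0,0,0,0.149],
    [0.5,0,0,0,0,0,0.149],
    [0.5,0,0,0,0,0,0.149],
    [0.5,0,0,0,0,0,0.149],
    [0.5,0,0,0,0,0,0.149],
    [0.5,0,0,0,0,0,0.149],
  ],
  force=20,
)

```text
time_s: 2.4
ee_pos: [0.137, 0.5326, 0.2054]
eef_rot: [3.142, 0.0, 1.543]
force: [0.3, 0.5, 0.7]
grip_width: 0.0467
grip_force: 0.0
```

Emit:
move_arm(
  increments=[
    [0.5,-0.712,0.55,0,0,0,0],
    [0.5,-0.712,0.55,0,0,0,0],
    [0.5,-0.712,0.55,0,0,0,0],
    [0.5,-0.712,0.55,0,0,0,0],
    [0.5,-0.712,0.55,0,0,0,0],
    [0.5,-0.712,0.55,0,0,0,0],
    [0.5,-0.712,0.55,0,0,0,0],
    [0.5,-0.712,0.55,0,0,0,0],
    [0.5,-0.712,0.55,0,0,0,0],
    [0.5,-0.712,0.55,0,0,0,0],
    [0.5,-0.712,0.55,0,0,0,0],
    [0.5,-0.712,0.55,0,0,0,0],
    [0.5,-0.712,0.55,0,0,0,0],
    [0.5,-0.712,0.55,0,0,0,0],
    [0.5,-0.712,0.55,0,0,0,0],
    [0.5,-0.712,0.55,0,0,0,0],
    [0.5,0,0,0,0,0,0],
    [0.5,0,0,0,0,0,0],
  ],
)

```text
time_s: 4.2
ee_pos: [0.5643, -0.047, 0.2049]
eef_rot: [-3.141, -0.0, 1.547]
force: [0.2, -0.3, -0.8]
grip_width: 0.047
grip_force: 0.0
```

Emit:
move_arm(
  increments=[
    [0.5,0,0,0.35,0,0,0],
    [0.5,0,0,0.35,0,0,0],
    [0.5,0,0,0.3,0,0,0],
    [0.5,0,0,0.2,0,0,0],
    [0.5,0,0,0,0,0,0],
  ],
)

```text
time_s: 4.7
ee_pos: [0.5636, -0.0456, 0.1446]
eef_rot: [-3.14, -0.0, 1.55]
force: [-0.3, -0.3, 0.5]
grip_width: 0.0471
grip_force: 0.0
```

```bash
python3 - <<'E'
from h import *
s=ctrl.camera("side");t=ctrl.camera("top")
def crop(p,c,h=60):
    i=p["color"];a=i[c[0]-h:c[0]+h,c[1]-h:c[1]+h];return cv2.resize(a,(400,400),interpolation=cv2.INTER_CUBIC)
cv2.imwrite("pics/p1.png",np.hstack([crop(s,(262,344)),crop(t,(228,358))]))
print(px(s,ctrl.get_obs()["ee_pos"]),px(t,ctrl.get_obs()["ee_pos"]))
E
```

```text
[343.96652047 258.40179646] [360.68817932 226.80181566]
```

View pics/p1.png

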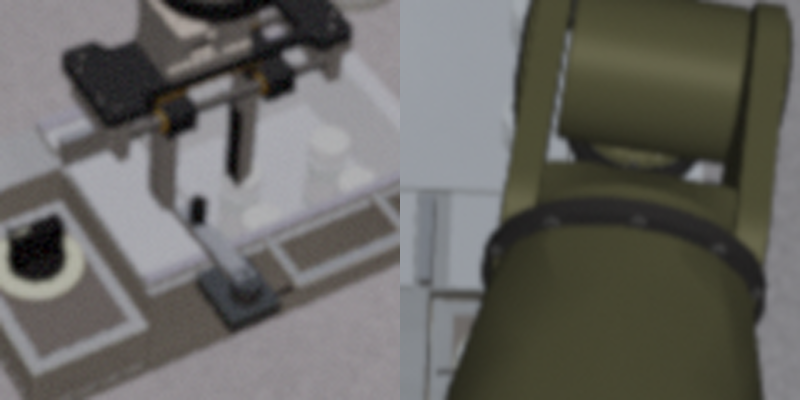

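Emit:
move_arm(
  increments=[
    [0.5,0,0,0.27,0,0,0],
    [0.5,0,0,0.27,0,0,0],
    [0.5,0,0,0,0,0,0],
    [0,0,0,0,0,0,0],
    [0,0,0,0,0,0,0],
    [0,0,0,0,0,0,0],
    [0,0,0,0,0,0,0],
    [0,0,0,0,0,0,0],
    [0,0,0,0,0,0,0],
  ],
)

```text
time_s: 5.7
ee_pos: [0.5645, -0.0465, 0.1186]
eef_rot: [3.141, -0.0, 1.549]
force: [0.3, -0.9, 1.1]
grip_width: 0.012
grip_force: 20.0
```

Emit:
move_arm(
  increments=[
    [0,-0.0086,-0.144,0,0,0,-0.12],
    [0,-0.0086,-0.144,0,0,0,-0.12],
    [0,-0.0086,-0.144,0,0,0,-0.12],
    [0,-0.0086,-0.144,0,0,0,-0.12],
    [0,-0.0086,-0.144,0,0,0,-0.12],
    [0,-0.0086,-0.144,0,0,0,-0.12],
    [0,-0.0086,-0.144,0,0,0,-0.12],
  ],
)

```text
time_s: 6.4
ee_pos: [0.5209, -0.0675, 0.1189]
eef_rot: [3.14, 0.006, 2.393]
force: [18.0, -12.2, -10.6]
grip_width: 0.0124
grip_force: 20.0
```

Emit:
move_arm(
  increments=[
    [0,-0.04,-0.144,0,0,0,-0.12],
    [0,-0.02,-0.144,0,0,0,-0.12],
    [0,-0.0086,-0.144,0,0,0,-0.12],
    [0,-0.0086,-0.144,0,0,0,-0.12],
    [0,-0.0086,-0.144,0,0,0,-0.12],
    [0,-0.0086,-0.144,0,0,0,-0.12],
    [0,-0.0086,-0.144,0,0,0,-0.12],
    [0,0,0,0,0,0,0],
  ],
)

```text
time_s: 7.2
ee_pos: [0.5074, -0.1137, 0.119]
eef_rot: [-3.141, 0.007, -3.051]
force: [19.7, 3.8, -8.3]
grip_width: 0.0126
grip_force: 20.0
```

Emit:
move_arm(
  increments=[
    [0.35,0,0,0,0,0,0],
    [0.35,0,0,0,0,0,0],
    [0.35,0,0,0,0,0,0],
    [0.35,0,0,-0.4,0,0,0],
    [0.35,0,0,-0.6,0,0,0],
    [0.35,0,0,-0.6,0,0,0.113],
    [0.35,-0.582,0.005,0,0,0,0],
    [0.35,-0.582,0.005,0,0,0,0],
    [0.35,-0.582,0.005,0,0,0,0],
    [0.35,-0.582,0.005,0,0,0,0],
    [0.35,-0.582,0.005,0,0,0,0],
    [0.35,0,0,0.6,0,0,0],
    [0.35,0,0,0.6,0,0,0],
    [0.35,0,0,0.3,0,0,0],
    [0.35,0,0,0,0,0,0],
  ],
)

```text
time_s: 8.7
ee_pos: [0.6493, -0.1156, 0.1214]
eef_rot: [3.141, -0.004, 3.116]
force: [0.6, 0.1, -0.0]
grip_width: 0.0328
grip_force: 0.0
```

```bash
python3 - <<'E'
from h import *
s=ctrl.camera("side")
def crop(p,c,h=75):
    i=p["color"];a=i[c[0]-h:c[0]+h,c[1]-h:c[1]+h];return cv2.resize(a,(600,600),interpolation=cv2.INTER_CUBIC)
cv2.imwrite("pics/p2.png",crop(s,(270,370)))
print(ctrl.get_obs()["ee_pos"],px(s,ctrl.get_obs()["ee_pos"]))
E
```

```text
[ 0.65007035 -0.11575036  0.12353174] [391.6424962  271.71959384]
```

View pics/p2.png

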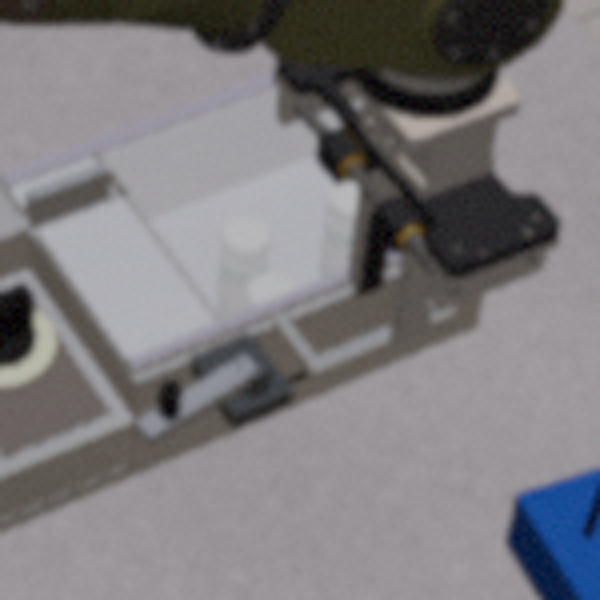

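Emit:
move_arm(
  increments=[
    [0.35,0,0,0.35,0,0,0],
    [0.35,0,0,0.35,0,0,0],
    [0.35,0,0,0.2,0,0,0],
    [0,0,0,0,0,0,0],
    [0,0,0,0,0,0,0],
    [0,0,0,0,0,0,0],
    [0,0,0,0,0,0,0],
    [0,0,0,0,0,0,0],
  ],
  force=25,
)

```text
time_s: 9.55
ee_pos: [0.6508, -0.1117, 0.0794]
eef_rot: [3.136, 0.001, 3.118]
force: [1.1, 23.4, -0.6]
grip_width: 0.0098
grip_force: 25.0
```

```bash
cat > ov.py <<'E'
from h import *
import sys
t=ctrl.camera("top");s=ctrl.camera("side")
def W(v,p): return np.array([v[0],v[1],0])+R.from_euler("z",v[2]).apply(np.array(p)/1000.)
L=[[(-165,90,90),(-165,45,90),(-75,45,90),(-75,90,90),(-165,90,90)],[(-165,45,55),(-165,-90,55),(-75,-90,55)],[(-165,90,0),(-165,-90,0),(175,-90,0)],
[(-75,-85,100),(175,-85,100),(175,85,100),(-75,85,100),(-75,-85,100)],[(-73,43,116),(-20,43,116),(-20,51,116),(-73,51,116),(-73,43,116)],[(20,-130,96),(110,-130,96)]]
v=[float(a) for a in sys.argv[1:4]]
o=[]
for p,f,(r,c) in((t,"pics/t0.png",(225,325)),(s,"pics/s0.png",(258,338))):
    i=cv2.resize(cv2.imread(f)[r-90:r+90,c-80 if p is t else c-90:c+60 if p is t else c+90],None,fx=3.2 if p is s else 3.2,fy=3.2,interpolation=cv2.INTER_CUBIC)
    i=cv2.convertScaleAbs(i,alpha=1.5)
    c0=c-80 if p is t else c-90
    for l in L:
        q=np.array([(px(p,W(v,a))+0.5-[c0,r-90])*3.2 for a in l]);cv2.polylines(i,[q.round().astype(int)],False,(0,0,255),1)
    o.append(i)
h=np.hstack(o)[:, :];cv2.imwrite(sys.argv[4],cv2.resize(h,None,fx=min(1,800/h.shape[1]),fy=min(1,800/h.shape[1])))
E
python3 ov.py 0.5878 0.016 -0.0225 pics/ov1.png
```

```text
(no output)
```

View pics/ov1.png

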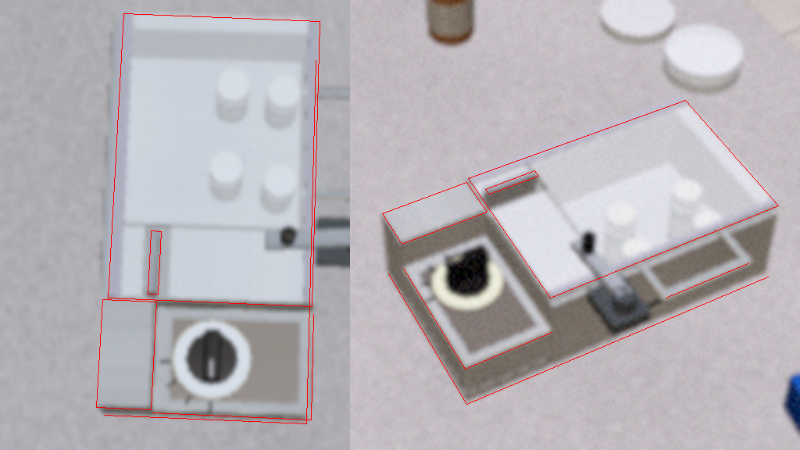

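Overlay: the far end sits ~9 px right of the real edge, so yaw is really ≈0 and y≈0.0195, which agrees with the grasped bar. Now I'll compute the lid arc.

```bash
python3 - <<'E'
import numpy as np
P=lambda a:np.array([-.215*np.cos(a)+.014*np.sin(a),.215*np.sin(a)+.014*np.cos(a)])
th=np.linspace(0,1.905,14+1)
for a,b in zip(th,th[1:]):
    d=(P(b)-P(a))/.05/5; print(round(b,3),d[0].round(4),(-d[1]).round(4),(P(b)+[.1045,.082-.019]).round(3))
E
```

```text
0.136 0.0155 -0.1161 [-0.107  0.106]
0.272 0.0312 -0.113 [-0.099  0.134]
0.408 0.0462 -0.1077 [-0.087  0.161]
0.544 0.0604 -0.1004 [-0.072  0.186]
0.68 0.0734 -0.0913 [-0.054  0.209]
0.816 0.0851 -0.0805 [-0.033  0.229]
0.952 0.0953 -0.0682 [-0.009  0.246]
1.089 0.1037 -0.0547 [0.017 0.26 ]
1.225 0.1101 -0.0401 [0.045 0.27 ]
1.361 0.1145 -0.0248 [0.073 0.276]
1.497 0.1168 -0.009 [0.103 0.278]
1.633 0.117 0.0069 [0.132 0.277]
1.769 0.115 0.0227 [0.161 0.271]
1.905 0.1108 0.0381 [0.188 0.262]
```

Emit:
move_arm(
  increments=[
    [0,0,0.0155,-0.116,0,0,-0.0236],
    [0,0,0.0155,-0.116,0,0,0],
    [0,0,0.0155,-0.116,0,0,0],
    [0,0,0.0155,-0.116,0,0,0],
    [0,0,0.0155,-0.116,0,0,0],
    [0,0,0.031,-0.113,0,0,0],
    [0,0,0.031,-0.113,0,0,0],
    [0,0,0.031,-0.113,0,0,0],
    [0,0,0.031,-0.113,0,0,0],
    [0,0,0.031,-0.113,0,0,0],
    [0,0,0.046,-0.108,0,0,0],
    [0,0,0.046,-0.108,0,0,0],
    [0,0,0.046,-0.108,0,0,0],
    [0,0,0.046,-0.108,0,0,0],
    [0,0,0.046,-0.108,0,0,0],
  ],
  force=35,
)

```text
time_s: 11.15
ee_pos: [0.6508, -0.0912, 0.1627]
eef_rot: [3.14, 0.001, 3.14]
force: [9.4, 7.4, -12.5]
grip_width: 0.01
grip_force: 35.0
```

Emit:
move_arm(
  increments=[
    [0,0,0.07,-0.1,0,0,0],
    [0,0,0.07,-0.1,0,0,0],
    [0,0,0.07,-0.1,0,0,0],
    [0,0,0.07,-0.1,0,0,0],
    [0,0,0.07,-0.1,0,0,0],
    [0,0,0.08,-0.091,0,0,0],
    [0,0,0.08,-0.091,0,0,0],
    [0,0,0.08,-0.091,0,0,0],
    [0,0,0.073,-0.091,0,0,0],
    [0,0,0.073,-0.091,0,0,0],
    [0,0,0.085,-0.08,0,0,0],
    [0,0,0.085,-0.08,0,0,0],
    [0,0,0.085,-0.08,0,0,0],
    [0,0,0.085,-0.08,0,0,0],
    [0,0,0.085,-0.08,0,0,0],
  ],
)

```text
time_s: 12.65
ee_pos: [0.6517, -0.0383, 0.2343]
eef_rot: [-3.135, 0.007, 3.137]
force: [4.9, -19.3, 8.7]
grip_width: 0.0098
grip_force: 35.0
```

Emit:
move_arm(
  increments=[
    [0,0,0.095,-0.068,0,0,0],
    [0,0,0.095,-0.068,0,0,0],
    [0,0,0.095,-0.068,0,0,0],
    [0,0,0.095,-0.068,0,0,0],
    [0,0,0.095,-0.068,0,0,0],
    [0,0,0.104,-0.055,0,0,0],
    [0,0,0.104,-0.055,0,0,0],
    [0,0,0.104,-0.055,0,0,0],
    [0,0,0.104,-0.055,0,0,0],
    [0,0,0.104,-0.055,0,0,0],
    [0,0,0.11,-0.04,0,0,0],
    [0,0,0.11,-0.04,0,0,0],
    [0,0,0.11,-0.04,0,0,0],
    [0,0,0.11,-0.04,0,0,0],
    [0,0,0.11,-0.04,0,0,0],
  ],
)

```text
time_s: 14.15
ee_pos: [0.6526, 0.0398, 0.2773]
eef_rot: [-3.137, 0.012, 3.137]
force: [8.1, -15.0, 20.3]
grip_width: 0.0096
grip_force: 35.0
```

Emit:
move_arm(
  increments=[
    [0,0,0.114,-0.037,0,0,0],
    [0,0,0.114,-0.037,0,0,0],
    [0,0,0.114,-0.037,0,0,0],
    [0,0,0.114,-0.037,0,0,0],
    [0,0,0.114,-0.037,0,0,0],
    [0,0,0.117,-0.01,0,0,0],
    [0,0,0.117,-0.01,0,0,0],
    [0,0,0.117,-0.01,0,0,0],
    [0,0,0.117,-0.01,0,0,0],
    [0,0,0.117,-0.01,0,0,0],
  ],
)

```text
time_s: 15.15
ee_pos: [0.6522, 0.0989, 0.2863]
eef_rot: [-3.14, 0.008, 3.138]
force: [8.9, -7.8, 7.4]
grip_width: 0.0098
grip_force: 35.1
```

```bash
python3 - <<'E'
from h import *
s=ctrl.camera("side");t=ctrl.camera("top")
a=cv2.resize(s["color"][110:350,230:480],(400,384));b=cv2.resize(t["color"][100:340,130:380],(400,384))
cv2.imwrite("pics/p3.png",np.hstack([a,b]))
k=lambda d:[(round(x["conf"],2),x["centre"]) for x in d[:2]]
print(k(ctrl.cut_out("wedge",t)),k(ctrl.cut_out("wedge",s)))
w=ctrl.cut_out("wedge",t)[0]["mask"].astype(np.uint8)
c=max(cv2.findContours(w,0,2)[0],key=cv2.contourArea)
q=cv2.approxPolyDP(c,3,True)[:,0]
print([(i.tolist(),atz(t,i[::-1],.028)[:2].round(3).tolist()) for i in q])
E
```

```text
[(0.76, [308.9, 182.5])] [(0.74, [221.5, 218.0]), (0.25, [198.0, 336.5])]
[([185, 279], [0.465, 0.332]), ([178, 281], [0.46, 0.347]), ([171, 303], [0.412, 0.359]), ([174, 335], [0.344, 0.347]), ([194, 331], [0.353, 0.304]), ([189, 283], [0.456, 0.322])]
```

View pics/p3.png

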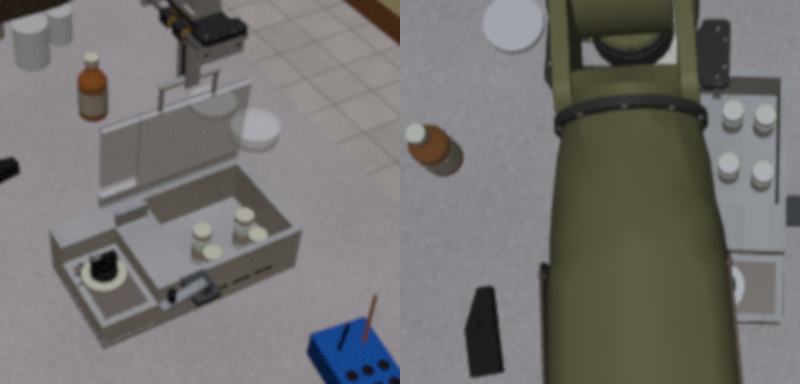

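Lid is near upright, latch free, wedge unmoved at crop (485,330) of the top view. Continuing to full open.

Emit:
move_arm(
  increments=[
    [0,0,0.117,0.004,0,0,0],
    [0,0,0.117,0.004,0,0,0],
    [0,0,0.117,0.007,0,0,0],
    [0,0,0.117,0.007,0,0,0],
    [0,0,0.117,0.007,0,0,0],
    [0,0,0.115,0.023,0,0,0],
    [0,0,0.115,0.023,0,0,0],
    [0,0,0.115,0.023,0,0,0],
    [0,0,0.115,0.023,0,0,0],
    [0,0,0.115,0.023,0,0,0],
    [0,0,0.111,0.038,0,0,0],
    [0,0,0.111,0.038,0,0,0],
    [0,0,0.111,0.038,0,0,0],
    [0,0,0.111,0.038,0,0,0],
    [0,0,0.111,0.038,0,0,0],
    [0,0,0.06,0.02,0,0,0],
    [0,0,0,0,0,0,0],
    [0,0,0,0,0,0,0],
  ],
)

```text
time_s: 17.2
ee_pos: [0.6522, 0.1889, 0.2675]
eef_rot: [3.141, 0.006, 3.139]
force: [9.0, -0.6, 1.0]
grip_width: 0.0101
grip_force: 35.1
```

Emit:
move_arm(
  increments=[
    [0.4,0,0,0,0,0,0],
    [0.4,0,0,0,0,0,0],
    [0.4,0,0,-0.5,0,0,0],
    [0.4,0,0,-0.5,0,0,0],
    [0.8,0.71,0.35,0,0,0,0],
    [0.8,0.71,0.35,0,0,0,0],
    [0.8,0.71,0.35,0,0,0,0],
    [0.8,0.71,0.35,0.4,0,0,0],
    [0.8,0.71,0.35,0.4,0,0,0],
    [0.8,0.71,0.35,0.4,0,0,0],
    [0.8,0.71,0.35,0.4,0,0,0],
    [0.8,0.71,0.35,0.4,0,0,0],
    [0.8,0,0,0.8,0,0,-0.09],
    [0.8,0,0,0.8,0,0,-0.09],
    [0.8,0,0,0.8,0,0,0],
    [0.8,0,0,0.5,0,0,0],
    [0.8,0,0,0,0,0,0],
  ],
)

```text
time_s: 18.9
ee_pos: [0.3659, 0.3288, 0.0679]
eef_rot: [-3.139, -0.005, -2.964]
force: [0.5, 0.3, 0.4]
grip_width: 0.0752
grip_force: 0.0
```

```bash
python3 - <<'E'
from h import *
s=ctrl.camera("side");t=ctrl.camera("top")
o=ctrl.get_obs();print(o["ee_pos"],o["eef_rot"])
for p in(t,s):print([(round(x["conf"],2),x["centre"],x["mask"].sum(),atz(p,x["centre"],.014).round(3)) for x in ctrl.cut_out("wedge",p)[:2]])
a=cv2.resize(s["color"][140:340,160:430],(400,296));b=cv2.resize(t["color"][200:400,100:370],(400,296))
cv2.imwrite("pics/p4.png",np.hstack([a,b]))
E
```

```text
[0.36753982 0.33011279 0.07138078] [ 3.14123771e+00  5.33278444e-04 -2.96379610e+00]
[(0.77, [289.2, 181.7], np.int64(314), array([0.444, 0.341, 0.014]))]
[(0.87, [223.6, 218.4], np.int64(628), array([0.395, 0.33 , 0.014]))]
```

View pics/p4.png

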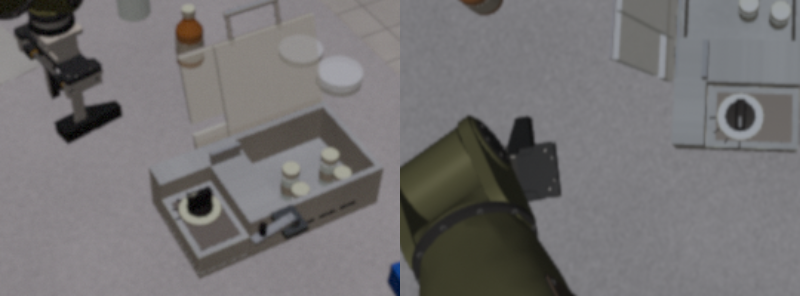

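Emit:
move_arm(
  increments=[
    [0.8,0,0,0.6,0,0,0],
    [0.8,0,0,0.45,0,0,0],
    [0.8,0,0,0.2,0,0,0],
    [0.8,0,0,0,0,0,0],
    [0,0,0,0,0,0,0],
    [0,0,0,0,0,0,0],
    [0,0,0,0,0,0,0],
    [0,0,0,-0.6,0,0,0],
    [0,0,0,-0.8,0,0,0.089],
    [0,0,0,-0.8,0,0,0.089],
    [0,0,0,-0.6,0,0,0],
  ],
  force=40,
)

```text
time_s: 20.2
ee_pos: [0.3675, 0.33, 0.1508]
eef_rot: [3.14, 0.002, 3.138]
force: [0.2, -0.3, 0.9]
grip_width: 0.0223
grip_force: 0.0
```

Emit:
move_arm(
  increments=[
    [0,-0.084,-0.679,0,0,0,0],
    [0,-0.084,-0.679,0,0,0,0],
    [0,-0.084,-0.679,0,0,0,0],
    [0,-0.084,-0.679,0,0,0,0],
    [0,-0.084,-0.679,0,0,0,0],
    [0,-0.084,-0.679,0,0,0,0],
    [0,-0.084,-0.679,0,0,0,0],
    [0,0,0,0,0,0,0],
    [0,0,0,0,0,0,0],
  ],
)

```text
time_s: 21.1
ee_pos: [0.3967, 0.0919, 0.1482]
eef_rot: [3.141, 0.001, 3.14]
force: [-0.1, 0.6, 0.9]
grip_width: 0.0002
grip_force: 0.0
```

```bash
python3 - <<'E'
from h import *
s=ctrl.camera("side");t=ctrl.camera("top")
o=ctrl.get_obs();print(o["time_s"],o["ee_pos"],o["eef_rot"],o["grip_width"])
for p in(t,s):
  print("side" if p is s else "top")
  for x in ctrl.cut_out("wedge",p)[:1]:
    c=max(cv2.findContours(x["mask"].astype(np.uint8),0,2)[0],key=cv2.contourArea)
    print(x["conf"],cv2.approxPolyDP(c,2,True)[:,0].tolist())
e=o["ee_pos"]
for n,d in(("rearR",(-.017,-.021)),("rearL",(-.017,.021)),("shL",(.048,.021)),("tipL",(.103,-.003)),("tipR",(.103,-.021))):
  for z in(0,.028):
    w=e+np.array([d[0],d[1],z-.007]);print(n,z,px(t,w).round(1),px(s,w).round(1))
a=cv2.resize(s["color"][180:300,220:390],(567,400),interpolation=2);b=cv2.resize(t["color"][200:320,250:320],(233,400),interpolation=2)
cv2.imwrite("pics/p5.png",np.hstack([a,b]))
E
```

```text
21.2 [0.39655227 0.09281663 0.14798295] [ 3.14139678e+00  3.90020694e-04 -3.14123881e+00] 0.0002273054865910214
top
0.8 [[187, 280], [178, 281], [171, 304], [176, 335], [195, 331]]
side
0.74 [[234, 220], [228, 211], [221, 211], [199, 222], [198, 228], [208, 236], [230, 225]]
rearR 0 [299.5 318.8] [247.8 255.1]
rearR 0.028 [298.8 318.2] [246.8 246.6]
rearL 0 [278.  318.3] [240.4 243.4]
rearL 0.028 [276.7 317.7] [239.3 234.9]
shL 0 [279.3 285.1] [265.8 234. ]
shL 0.028 [278.  283.6] [265.1 225.5]
tipL 0 [292.3 257.8] [291.1 232.4]
tipL 0.028 [291.4 255.6] [290.8 223.9]
tipR 0 [301.3 258. ] [294.6 237.2]
tipR 0.028 [300.6 255.8] [294.3 228.7]
```

View pics/p5.png

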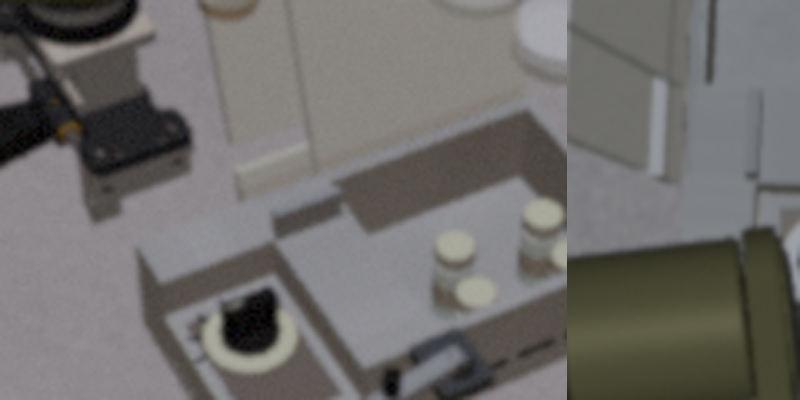

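The fingers had not closed fully before the lift, so the wedge stayed behind. I'm going back for it at once.

Emit:
move_arm(
  increments=[
    [0.7,0.084,0.679,0,0,0,0],
    [0.7,0.084,0.679,0,0,0,0],
    [0.7,0.084,0.679,0,0,0,0],
    [0.7,0.084,0.679,0,0,0,0],
    [0.7,0.084,0.679,0,0,0,0],
    [0.7,0.084,0.679,0,0,0,0],
    [0.7,0.084,0.679,0,0,0,0],
    [0.7,0,0,0.4,0,0,-0.09],
    [0.7,0,0,0.8,0,0,-0.09],
    [0.7,0,0,0.8,0,0,0],
    [0.7,0,0,0.6,0,0,0],
    [0.7,0,0,0.22,0,0,0],
    [0.7,0,0,0,0,0,0],
    [0,0,0,0,0,0,0],
    [0,0,0,0,0,0,0],
    [0,0,0,0,0,0,0],
    [0,0,0,0,0,0,0],
    [0,0,0,0,0,0,0],
    [0,0,0,0,0,0,0],
  ],
)

```text
time_s: 23.2
ee_pos: [0.3677, 0.3302, 0.0078]
eef_rot: [3.141, 0.002, -2.962]
force: [-2.2, -0.2, 8.3]
grip_width: 0.042
grip_force: 39.4
```

Emit:
move_arm(
  increments=[
    [0,0,0,-0.6,0,0,0],
    [0,0,0,-0.8,0,0,0.089],
    [0,0,0,-0.8,0,0,0.089],
    [0,-0.084,-0.679,0,0,0,0],
    [0,-0.084,-0.679,0,0,0,0],
    [0,-0.084,-0.679,0,0,0,0],
    [0,-0.084,-0.679,0,0,0,0],
    [0,-0.084,-0.679,0,0,0,0],
    [0,-0.084,-0.679,0,0,0,0],
    [0,-0.084,-0.679,0,0,0,0],
    [0,0,0,0,0,0,0],
    [0,0,0,0,0,0,0],
  ],
)

```text
time_s: 24.4
ee_pos: [0.3971, 0.0919, 0.117]
eef_rot: [3.141, 0.0, -3.142]
force: [0.3, -0.2, -1.6]
grip_width: 0.0419
grip_force: 39.4
```

```bash
python3 - <<'E'
from h import *
s=ctrl.camera("side");t=ctrl.camera("top")
o=ctrl.get_obs();print(o["time_s"],o["ee_pos"],o["eef_rot"],o["grip_width"])
e=o["ee_pos"]
for p in(t,s):
  for x in ctrl.cut_out("wedge",p)[:1]:
    c=max(cv2.findContours(x["mask"].astype(np.uint8),0,2)[0],key=cv2.contourArea)
    print(x["conf"],cv2.approxPolyDP(c,2,True)[:,0].tolist())
for n,d in(("rearR",(-.017,-.021)),("shL",(.048,.021)),("tipL",(.103,-.003)),("tipR",(.103,-.021))):
  for z in(0,.028):
    w=e+np.array([d[0],d[1],z-.007]);print(n,z,px(t,w).round(1),px(s,w).round(1))
W=lambda p:np.array([.5885,.0195,0])+np.array(p)/1000.
for q in((-73,43,116),(-73,51,116),(-20,43,116),(-75,90,90),(-75,45,90),(-165,90,90)):print(q,px(t,W(q)).round(1),px(s,W(q)).round(1))
a=cv2.resize(s["color"][180:300,220:340],(400,400),interpolation=2);b=cv2.resize(t["color"][200:320,230:350],(400,400),interpolation=2)
cv2.imwrite("pics/p6.png",np.hstack([a,b]))
E
```

```text
24.5 [0.39696396 0.09283049 0.11684958] [ 3.14145904e+00  1.03832938e-04 -3.13932999e+00] 0.04196370754821669
0.48 [[292, 261], [286, 274], [300, 273], [300, 262]]
0.79 [[291, 236], [288, 233], [279, 234], [276, 242], [261, 250], [261, 257], [265, 258], [290, 247]]
rearR 0 [300.2 319.2] [249.1 264.1]
rearR 0.028 [299.6 318.6] [248.1 255.9]
shL 0 [280.5 286.4] [266.7 243. ]
shL 0.028 [279.4 285. ] [266.  234.8]
tipL 0 [293.2 259.9] [291.6 241.5]
tipL 0.028 [292.4 257.8] [291.3 233.3]
tipR 0 [301.9 260.1] [295.1 246.2]
tipR 0.028 [301.3 258. ] [294.8 238. ]
(-73, 43, 116) [306.6 252.2] [302.6 244.7]
(-73, 51, 116) [302.7 252.2] [301.  242.6]
(-20, 43, 116) [307.2 227. ] [322.  237.1]
(-75, 90, 90) [284.6 254.8] [293.1 240.2]
(-75, 45, 90) [306.  255.2] [301.6 251.9]
(-165, 90, 90) [283.1 297.8] [259.9 252.9]
```

View pics/p6.png

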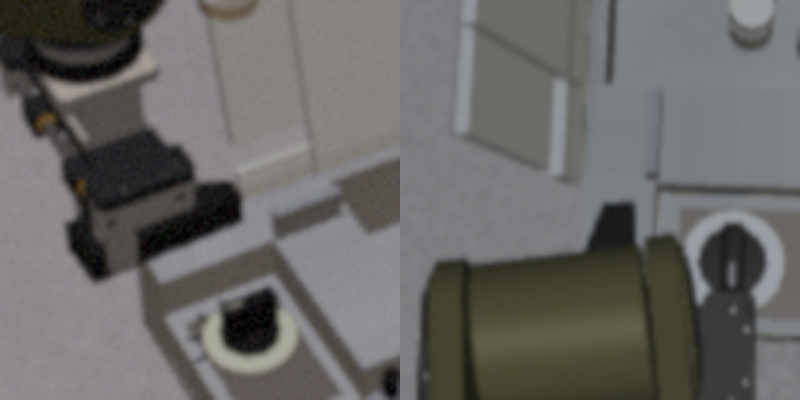

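Emit:
move_arm(
  increments=[
    [0,0,0,0.17,0,0,0],
    [0,0,0,0.17,0,0,0],
    [0,-0.2,0,0,0,0,0],
    [0,-0.2,0,0,0,0,0],
    [0,-0.2,0,0,0,0,0],
    [0,-0.2,0,0,0,0,0],
    [0,-0.2,0,0,0,0,0],
    [0,-0.2,0,0,0,0,0],
    [0,0,0,0,0,0,0],
  ],
)

```text
time_s: 25.5
ee_pos: [0.4581, 0.0922, 0.0997]
eef_rot: [-3.142, 0.0, -3.14]
force: [-0.7, -0.0, -0.3]
grip_width: 0.0418
grip_force: 39.4
```

Free so far; the rest of the way.

Emit:
move_arm(
  increments=[
    [0,-0.12,0,0,0,0,0],
    [0,-0.12,0,0,0,0,0],
    [0,-0.1,0,0,0,0,0],
    [0,0,0,0.03,0,0,0],
    [0,0,0,0,0,0,0],
  ],
)

```text
time_s: 26.0
ee_pos: [0.474, 0.0923, 0.098]
eef_rot: [-3.142, -0.0, -3.14]
force: [0.3, -0.0, -0.8]
grip_width: 0.0419
grip_force: 39.4
```

```bash
python3 - <<'E'
from h import *
s=ctrl.camera("side");t=ctrl.camera("top")
o=ctrl.get_obs();print(o["time_s"],o["ee_pos"],o["force"])
a=cv2.resize(s["color"][160:280,240:360],(400,400),interpolation=2);b=cv2.resize(t["color"][180:300,230:350],(400,400),interpolation=2)
cv2.imwrite("pics/p7.png",np.hstack([a,b]))
W=lambda p:np.array([.586,.0185,0])+np.array(p)/1000.
for q in((-70,94,118),(-15,70,118),(-15,52,118)):print(q,px(t,W(q)).round(1),px(s,W(q)).round(1))
E
```

```text
26.1 [0.47388967 0.09232659 0.09819498] [ 0.54068169  0.09498732 -1.48642402]
(-70, 94, 118) [282.1 251.4] [293.2 231. ]
(-15, 70, 118) [294.7 225.3] [317.7 229.5]
(-15, 52, 118) [303.4 225.5] [321.3 234.1]
```

View pics/p7.png

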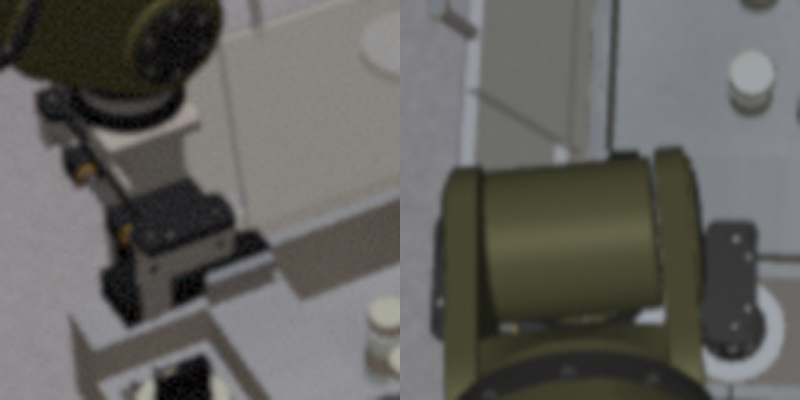

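Emit:
move_arm(
  increments=[
    [0.6,0,0,0,0,0,0],
    [0.6,0,0,0,0,0,0],
    [0.6,0,0,0,0,0,0],
    [0.6,0,0,0,0,0,0],
    [0.6,0,0,-0.4,0,0,0],
    [0.6,0,0,-0.8,0,0,0],
    [0.6,0,0,-0.8,0,0,0],
    [0.6,0,-0.6,-0.8,0,0,0.14],
    [0.6,0,-0.6,0,0,0,0.14],
    [0.6,0,-0.6,0,0,0,0.14],
    [0.6,0,-0.6,0,0,0,0.14],
    [0.6,0,-0.6,0,0,0,0.14],
    [0.6,0,0,0,0,0,0.14],
    [0.6,0,0,0,0,0,0.14],
    [0.6,0,0,0,0,0,0.14],
    [0.6,0,0,0,0,0,0.14],
    [0.6,0,0,0,0,0,0.14],
    [0.6,0,0,0,0,0,0.14],
    [0.6,0,0,0,0,0,0],
  ],
)

```text
time_s: 28.0
ee_pos: [0.4336, -0.0491, 0.2383]
eef_rot: [3.141, 0.0, 1.601]
force: [0.4, 0.1, -0.5]
grip_width: 0.0562
grip_force: 0.0
```

```bash
cat > look.py <<'E'
from h import *
s=ctrl.camera("side");t=ctrl.camera("top")
o=ctrl.get_obs();print(o["time_s"],o["ee_pos"],o["eef_rot"][2])
for n,p in(("top",t),("side",s)):
  for x in ctrl.cut_out("jar0",p)[:5]:
    print(n,"jar",round(x["conf"],2),x["centre"],x["mask"].sum(),atz(p,x["centre"],.06).round(3))
  for k in "wedge","tray":
    for x in ctrl.cut_out(k,p)[:2]:
      c=max(cv2.findContours(x["mask"].astype(np.uint8),0,2)[0],key=cv2.contourArea)
      print(n,k,round(x["conf"],2),x["centre"],x["mask"].sum(),[(q.tolist(),atz(p,q[::-1],.118 if k=="wedge" else .022)[:2].round(3).tolist()) for q in cv2.approxPolyDP(c,3,True)[:,0]][:8])
a=cv2.resize(s["color"][120:480,170:530],(400,400),interpolation=2);b=cv2.resize(t["color"][130:390,230:490] if 0 else t["color"][130:370,250:490],(400,400),interpolation=2)
cv2.imwrite("pics/p8.png",np.hstack([a,b]))
E
python3 look.py
```

```text
28.1 [ 0.43362343 -0.04907969  0.2382592 ] 1.6077018815408803
top jar 0.69 [172.4, 335.3] 230 [0.706 0.006 0.06 ]
top jar 0.66 [176.5, 357.3] 242 [ 0.697 -0.043  0.06 ]
top jar 0.63 [210.6, 356.9] 215 [ 0.619 -0.043  0.06 ]
top wedge 0.75 [256.2, 292.0] 1080 [([299, 225], [0.572, 0.08]), ([291, 229], [0.563, 0.096]), ([282, 250], [0.519, 0.113]), ([285, 284], [0.449, 0.104]), ([303, 281], [0.456, 0.068])]
top wedge 0.54 [211.9, 354.9] 255 [([360, 201], [0.626, -0.046]), ([350, 206], [0.614, -0.025]), ([349, 217], [0.591, -0.024]), ([354, 221], [0.583, -0.034]), ([363, 212], [0.602, -0.052])]
top tray 0.83 [284.5, 494.4] 8034 [([522, 230], [0.591, -0.415]), ([446, 239], [0.567, -0.244]), ([461, 336], [0.355, -0.271]), ([540, 328], [0.376, -0.442])]
side jar 0.74 [253.2, 380.2] 230 [ 0.696 -0.008  0.06 ]
side jar 0.6 [258.4, 353.0] 250 [0.627 0.009 0.06 ]
side jar 0.59 [256.7, 388.1] 113 [ 0.707 -0.027  0.06 ]
side wedge 0.63 [240.0, 293.4] 521 [([300, 230], [0.532, 0.108]), ([281, 237], [0.481, 0.108]), ([282, 256], [0.455, 0.051]), ([301, 248], [0.506, 0.053])]
side wedge 0.23 [258.8, 388.1] 98 [([396, 255], [0.691, -0.074]), ([387, 253], [0.676, -0.058]), ([385, 262], [0.657, -0.08])]
side tray 0.93 [418.1, 373.1] 8743 [([391, 357], [0.568, -0.254]), ([310, 411], [0.35, -0.281]), ([362, 479], [0.37, -0.449]), ([443, 415], [0.583, -0.419]), ([430, 395], [0.587, -0.37])]
side tray 0.48 [293.0, 347.7] 325 [([361, 284], [0.62, -0.044]), ([356, 282], [0.613, -0.033]), ([341, 292], [0.564, -0.042]), ([337, 290], [0.559, -0.032]), ([330, 303], [0.524, -0.059]), ([334, 305], [0.529, -0.069]), ([359, 293], [0.601, -0.066])]
```

View pics/p8.png

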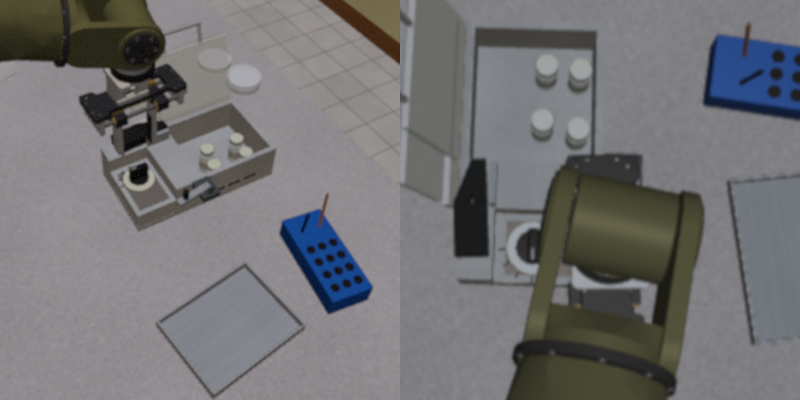

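Wedge is seated (crop (470,205)), lid on its way down to the prop, and four caps are clearly visible. Now computing the jar positions.

```bash
python3 - <<'E'
from h import *
t=ctrl.camera("top");s=ctrl.camera("side")
for c in((147,62),(181,68),(143,117),(178,125)):
    print(atz(t,(130+c[1]/1.667-.4,250+c[0]/1.667-.4),.080).round(4))
# refine: brightness blob of caps
g=cv2.cvtColor(t["color"],6)
m=(g[150:215,325:366]>185).astype(np.uint8);n,l,st,ce=cv2.connectedComponentsWithStats(m)
for i in range(1,n):
    if st[i,4]>30: print(st[i],ce[i]+[325,150],atz(t,(ce[i]+[325,150])[::-1],.08).round(4))
R_=R.from_euler("z",.127)
for a in((.05,.04),(.05,-.04),(-.05,.04),(-.05,-.04)):print("slot",(np.array([.472,-.343,0])+R_.apply([*a,0])).round(4))
print(ctrl.get_obs()["ee_pos"],[x["centre"] for x in ctrl.cut_out("lid_handle",s)[:1]])
E
```

```text
[7.121e-01 7.000e-04 8.000e-02]
[ 0.7046 -0.044   0.08  ]
[0.6374 0.0047 0.08  ]
[ 0.6276 -0.0407  0.08  ]
slot [ 0.5165 -0.297   0.    ]
slot [ 0.5267 -0.3763  0.    ]
slot [ 0.4173 -0.3097  0.    ]
slot [ 0.4275 -0.389   0.    ]
[ 0.43365106 -0.0490711   0.23824499] [[183.2, 347.8]]
```

Emit:
move_arm(
  increments=[
    [0.5,0,0,0,0,0,0.037],
    [0.5,0.027,0.638,0,0,0,0],
    [0.5,0.027,0.638,0,0,0,0],
    [0.5,0.027,0.638,0,0,0,0],
    [0.5,0.027,0.638,0,0,0,0],
    [0.5,0.027,0.638,0,0,0,0],
    [0.5,0.027,0.638,0,0,0,0],
    [0.5,0,0,0.8,0,0,0],
    [0.5,0,0,0.8,0,0,0],
    [0.5,0,0,0.8,0,0,0],
    [0.5,0,0,0,0,0,0],
  ],
  force=15,
)

```text
time_s: 29.65
ee_pos: [0.6226, -0.0415, 0.1128]
eef_rot: [-3.133, -0.001, 1.567]
force: [0.1, -0.1, 0.4]
grip_width: 0.047
grip_force: 0.0
```

```bash
python3 - <<'E'
from h import *
s=ctrl.camera("side")
o=ctrl.get_obs();print(o["time_s"],o["ee_pos"],o["eef_rot"][2])
cv2.imwrite("pics/p9.png",cv2.resize(s["color"][150:300,260:410],(600,600),interpolation=2))
e=o["ee_pos"]
for z in(e[2],.08): print((px(s,[e[0],e[1],z])-[260,150])*4)
E
```

```text
29.7 [ 0.624197   -0.04170226  0.1167473 ] 1.5666280612267003
[417.73120491 426.63738573]
[413.69029506 468.26489149]
```

View pics/p9.png

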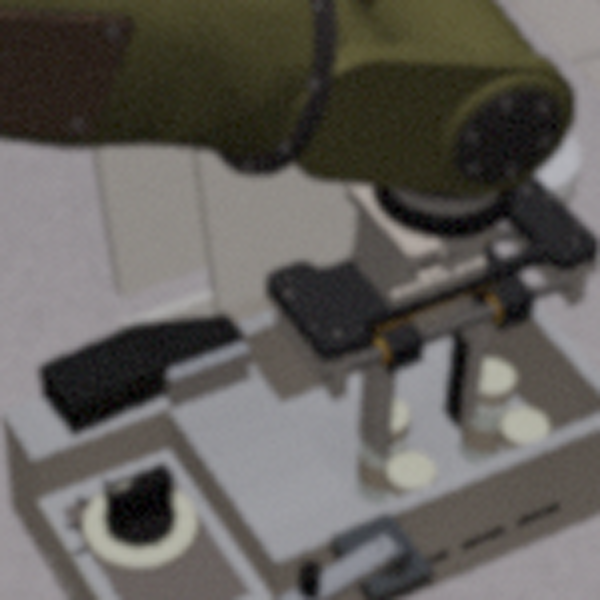

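Cap of the nearest jar is at crop (411,468), directly below the fingers' predicted (414,468). Descend and grip.

Emit:
move_arm(
  increments=[
    [0.5,0,0,0.6,0,0,0],
    [0.5,0,0,0.5,0,0,0],
    [0.5,0,0,0.33,0,0,0],
    [0.5,0,0,0,0,0,0],
    [0,0,0,0,0,0,0],
    [0,0,0,0,0,0,0],
    [0,0,0,0,0,0,0],
    [0,0,0,0,0,0,0],
    [0,0,0,-0.5,0,0,0],
    [0,0,0,-0.6,0,0,0],
    [0,0,0,-0.6,0,0,0],
    [0,0,0,-0.6,0,0,0],
  ],
)

```text
time_s: 30.9
ee_pos: [0.6251, -0.0418, 0.1637]
eef_rot: [3.141, 0.0, 1.566]
force: [0.8, -0.1, -0.7]
grip_width: 0.0297
grip_force: 15.0
```

Emit:
move_arm(
  increments=[
    [0,-0.744,-0.218,0,0,0,0],
    [0,-0.744,-0.218,0,0,0,0],
    [0,-0.744,-0.218,0,0,0,0],
    [0,-0.744,-0.218,0,0,0,0],
    [0,-0.744,-0.218,0,0,0,0],
    [0,-0.744,-0.218,0,0,0,0],
    [0,-0.744,-0.218,0,0,0,0],
    [0,-0.744,-0.218,0,0,0,0],
    [0,-0.744,-0.218,0,0,0,0],
    [0,0,0,0.6,0,0,0],
    [0,0,0,0.6,0,0,0],
    [0,0,0,0.5,0,0,0],
    [0,0,0,0,0,0,0],
  ],
)

```text
time_s: 32.2
ee_pos: [0.5242, -0.3753, 0.0738]
eef_rot: [-3.137, -0.003, 1.566]
force: [0.5, -0.3, -1.2]
grip_width: 0.0296
grip_force: 15.0
```

Emit:
move_arm(
  increments=[
    [0,0,0,0.35,0,0,0],
    [0,0,0,0.25,0,0,0],
    [0,0,0,0.13,0,0,0],
    [0,0,0,0,0,0,0],
    [0,0,0,0,0,0,0],
  ],
)

```text
time_s: 32.7
ee_pos: [0.5258, -0.3764, 0.041]
eef_rot: [3.141, 0.0, 1.566]
force: [0.6, -0.4, -0.6]
grip_width: 0.0297
grip_force: 15.0
```

Emit:
move_arm(
  increments=[
    [0,0,0,0.04,0,0,0],
    [0,0,0,0.02,0,0,0],
    [0.5,0,0,0,0,0,0],
    [0.5,0,0,0,0,0,0],
    [0.5,0,0,0,0,0,0],
    [0.5,0,0,-0.6,0,0,0],
    [0.5,0,0,-0.8,0,0,0],
    [0.5,0,0,-0.8,0,0,0],
  ],
)

```text
time_s: 33.5
ee_pos: [0.5253, -0.376, 0.1482]
eef_rot: [-3.141, -0.001, 1.566]
force: [-0.8, 0.4, 0.5]
grip_width: 0.0472
grip_force: 0.0
```

Emit:
move_arm(
  increments=[
    [0.5,0.74,0.389,0,0,0,0],
    [0.5,0.74,0.389,0,0,0,0],
    [0.5,0.74,0.389,0,0,0,0],
    [0.5,0.74,0.389,0,0,0,0],
    [0.5,0.74,0.389,0,0,0,0],
    [0.5,0.74,0.389,0,0,0,0],
    [0.5,0.74,0.389,0,0,0,0],
    [0.5,0.74,0.389,0,0,0,0],
    [0.5,0.74,0.389,0,0,0,0],
    [0.5,0,0,0.3,0,0,0],
    [0.5,0,0,0.3,0,0,0],
    [0.5,0,0,0,0,0,0],
    [0.5,0,0,0,0,0,0],
  ],
)

```text
time_s: 34.8
ee_pos: [0.7016, -0.0452, 0.117]
eef_rot: [-3.141, -0.0, 1.565]
force: [0.7, 0.3, 0.0]
grip_width: 0.047
grip_force: 0.0
```

```bash
python3 - <<'E'
from h import *
s=ctrl.camera("side")
o=ctrl.get_obs();e=o["ee_pos"];print(o["time_s"],e,o["eef_rot"][2])
i=s["color"];y=i.copy()
for x in ctrl.cut_out("jar0",s)[:6]: print(round(x["conf"],2),x["centre"],x["mask"].sum(),np.argwhere(x["mask"]).min(0),np.argwhere(x["mask"]).max(0))
print("cap at",px(s,[e[0],e[1],.08]),"mid",px(s,[e[0],e[1],.046]))
a=cv2.resize(i[180:300,300:420],(400,400),interpolation=2);b=cv2.resize(i[330:480,300:450],(400,400),interpolation=2)
cv2.imwrite("pics/p10.png",np.hstack([a,b]))
E
```

```text
34.85 [ 0.70191107 -0.04517816  0.11773473] 1.564914764353436
0.8 [405.1, 408.0] 388 [392 400] [420 417]
0.8 [260.3, 353.1] 307 [249 348] [276 361]
0.74 [257.9, 373.4] 150 [247 375] [265 385]
0.52 [260.0, 390.0] 108 [252 384] [263 396]
cap at [391.26966757 256.5463683 ] mid [389.89586718 265.838056  ]
```

View pics/p10.png

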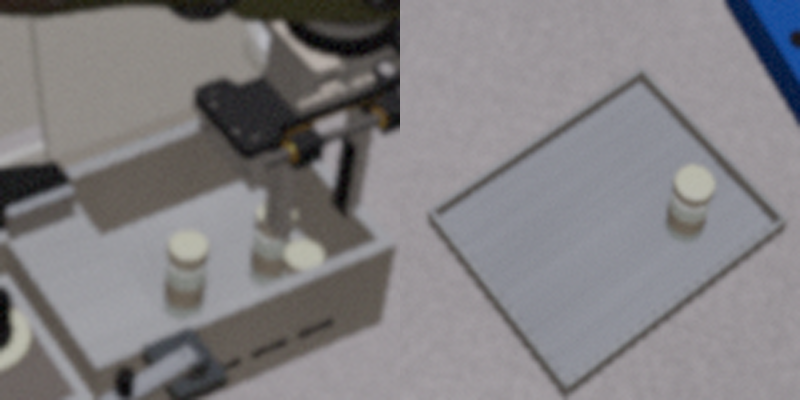

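Jar 1 stands upright in the tray (right panel (692,200)), and the next cap at (304,252) is under the fingers.

Emit:
move_arm(
  increments=[
    [0.5,0,0,0.6,0,0,0],
    [0.5,0,0,0.5,0,0,0],
    [0.5,0,0,0.35,0,0,0],
    [0.5,0,0,0,0,0,0],
    [0,0,0,0,0,0,0],
    [0,0,0,0,0,0,0],
    [0,0,0,0,0,0,0],
    [0,0,0,0,0,0,0],
    [0,0,0,-0.5,0,0,0],
    [0,0,0,-0.6,0,0,0],
    [0,0,0,-0.6,0,0,0],
    [0,0,0,-0.6,0,0,0],
  ],
)

```text
time_s: 36.1
ee_pos: [0.7019, -0.0439, 0.1613]
eef_rot: [3.141, 0.0, 1.566]
force: [-0.8, -0.1, 0.5]
grip_width: 0.0298
grip_force: 15.0
```

Emit:
move_arm(
  increments=[
    [0,-0.723,-0.526,0,0,0,0],
    [0,-0.723,-0.526,0,0,0,0],
    [0,-0.723,-0.526,0,0,0,0],
    [0,-0.723,-0.526,0,0,0,0],
    [0,-0.723,-0.526,0,0,0,0],
    [0,-0.723,-0.526,0,0,0,0],
    [0,-0.723,-0.526,0,0,0,0],
    [0,0,0,0.6,0,0,0],
    [0,0,0,0.6,0,0,0],
    [0,0,0,0.5,0,0,0],
    [0,0,0,0.4,0,0,0],
    [0,0,0,0.25,0,0,0],
    [0,0,0,0.08,0,0,0],
    [0,0,0,0,0,0,0],
  ],
)

```text
time_s: 37.5
ee_pos: [0.517, -0.2964, 0.0388]
eef_rot: [3.141, 0.0, 1.566]
force: [-0.6, -0.3, -0.3]
grip_width: 0.03
grip_force: 15.0
```

Emit:
move_arm(
  increments=[
    [0,0,0,0.03,0,0,0],
    [0.5,0,0,0,0,0,0],
    [0.5,0,0,0,0,0,0],
    [0.5,0,0,0,0,0,0],
    [0.5,0,0,-0.6,0,0,0],
    [0.5,0,0,-0.8,0,0,0],
    [0.5,0,0,-0.8,0,0,0],
    [0.5,0.755,0.29,0,0,0,0],
    [0.5,0.755,0.29,0,0,0,0],
    [0.5,0.755,0.29,0,0,0,0],
    [0.5,0.755,0.29,0,0,0,0],
    [0.5,0.755,0.29,0,0,0,0],
    [0.5,0.755,0.29,0,0,0,0],
    [0.5,0.755,0.29,0,0,0,0],
    [0.5,0.755,0.29,0,0,0,0],
    [0.5,0,0,0,0,0,0],
    [0.5,0,0,0,0,0,0],
  ],
)

```text
time_s: 39.2
ee_pos: [0.6341, 0.0059, 0.1465]
eef_rot: [-3.141, 0.0, 1.568]
force: [0.5, -0.3, 0.2]
grip_width: 0.0474
grip_force: 0.0
```

Emit:
move_arm(
  increments=[
    [0.5,0,0,0.6,0,0,0],
    [0.5,0,0,0.6,0,0,0],
    [0.5,0,0,0.5,0,0,0],
    [0.5,0,0,0.33,0,0,0],
    [0.5,0,0,0,0,0,0],
    [0,0,0,0,0,0,0],
    [0,0,0,0,0,0,0],
    [0,0,0,0,0,0,0],
    [0,0,0,0,0,0,0],
    [0,0,0,-0.5,0,0,0],
    [0,0,0,-0.6,0,0,0],
    [0,0,0,-0.6,0,0,0],
    [0,0,0,-0.6,0,0,0],
    [0,0,0,0,0,0,0],
  ],
)

```text
time_s: 40.6
ee_pos: [0.6358, 0.0053, 0.1654]
eef_rot: [3.134, 0.0, 1.567]
force: [-0.1, -0.2, -0.5]
grip_width: 0.0295
grip_force: 15.0
```

Emit:
move_arm(
  increments=[
    [0,-0.718,-0.374,0,0,0,0],
    [0,-0.718,-0.374,0,0,0,0],
    [0,-0.718,-0.374,0,0,0,0],
    [0,-0.718,-0.374,0,0,0,0],
    [0,-0.718,-0.374,0,0,0,0],
    [0,-0.718,-0.374,0,0,0,0],
    [0,-0.718,-0.374,0,0,0,0],
    [0,-0.718,-0.374,0,0,0,0],
    [0,-0.718,-0.374,0,0,0,0],
    [0,-0.718,-0.374,0,0,0,0],
    [0,-0.718,-0.374,0,0,0,0],
    [0,0,0,0.6,0,0,0],
    [0,0,0,0.6,0,0,0],
    [0,0,0,0.5,0,0,0],
    [0,0,0,0.4,0,0,0],
    [0,0,0,0.25,0,0,0],
    [0,0,0,0.08,0,0,0],
    [0,0,0,0,0,0,0],
  ],
)

```text
time_s: 42.4
ee_pos: [0.4267, -0.3888, 0.0389]
eef_rot: [-3.142, 0.0, 1.566]
force: [-0.3, 0.3, 0.3]
grip_width: 0.0297
grip_force: 15.0
```

Emit:
move_arm(
  increments=[
    [0,0,0,0.03,0,0,0],
    [0.5,0,0,0,0,0,0],
    [0.5,0,0,0,0,0,0],
    [0.5,0,0,0,0,0,0],
    [0.5,0,0,-0.6,0,0,0],
    [0.5,0,0,-0.8,0,0,0],
    [0.5,0,0,-0.8,0,0,0],
    [0.5,0.709,0.51,0,0,0,0],
    [0.5,0.709,0.51,0,0,0,0],
    [0.5,0.709,0.51,0,0,0,0],
    [0.5,0.709,0.51,0,0,0,0],
    [0.5,0.709,0.51,0,0,0,0],
    [0.5,0.709,0.51,0,0,0,0],
    [0.5,0.709,0.51,0,0,0,0],
    [0.5,0.709,0.51,0,0,0,0],
    [0.5,0.709,0.51,0,0,0,0],
    [0.5,0.709,0.51,0,0,0,0],
    [0.5,0.709,0.51,0,0,0,0],
    [0.5,0,0,0,0,0,0],
    [0.5,0,0,0,0,0,0],
  ],
)

```text
time_s: 44.4
ee_pos: [0.7089, 0.0006, 0.1465]
eef_rot: [-3.141, 0.0, 1.568]
force: [-0.4, 0.6, -1.1]
grip_width: 0.0468
grip_force: 0.0
```

Emit:
move_arm(
  increments=[
    [0.5,0,0,0.6,0,0,0],
    [0.5,0,0,0.6,0,0,0],
    [0.5,0,0,0.5,0,0,0],
    [0.5,0,0,0.33,0,0,0],
    [0.5,0,0,0,0,0,0],
    [0,0,0,0,0,0,0],
    [0,0,0,0,0,0,0],
    [0,0,0,0,0,0,0],
    [0,0,0,0,0,0,0],
    [0,0,0,-0.5,0,0,0],
    [0,0,0,-0.6,0,0,0],
    [0,0,0,-0.6,0,0,0],
    [0,0,0,-0.6,0,0,0],
    [0,0,0,0,0,0,0],
  ],
)

```text
time_s: 45.8
ee_pos: [0.7105, 0.0, 0.1664]
eef_rot: [3.134, 0.0, 1.567]
force: [-0.4, -0.0, 0.0]
grip_width: 0.0294
grip_force: 15.0
```

Emit:
move_arm(
  increments=[
    [0,-0.566,-0.528,0,0,0,0],
    [0,-0.566,-0.528,0,0,0,0],
    [0,-0.566,-0.528,0,0,0,0],
    [0,-0.566,-0.528,0,0,0,0],
    [0,-0.566,-0.528,0,0,0,0],
    [0,-0.566,-0.528,0,0,0,0],
    [0,-0.566,-0.528,0,0,0,0],
    [0,-0.566,-0.528,0,0,0,0],
    [0,-0.566,-0.528,0,0,0,0],
    [0,-0.566,-0.528,0,0,0,0],
    [0,-0.566,-0.528,0,0,0,0],
    [0,0,0,0.6,0,0,0],
    [0,0,0,0.6,0,0,0],
    [0,0,0,0.5,0,0,0],
    [0,0,0,0.4,0,0,0],
    [0,0,0,0.25,0,0,0],
    [0,0,0,0.08,0,0,0],
    [0,0,0,0,0,0,0],
  ],
)

```text
time_s: 47.6
ee_pos: [0.4172, -0.3101, 0.0394]
eef_rot: [-3.142, 0.0, 1.567]
force: [0.9, 0.5, -0.5]
grip_width: 0.0297
grip_force: 15.0
```

Emit:
move_arm(
  increments=[
    [0,0,0,0.03,0,0,0],
    [0.5,0,0,0,0,0,0],
    [0.5,0,0,0,0,0,0],
    [0.5,0,0,0,0,0,0],
    [0.5,0,0,-0.6,0,0,0],
    [0.5,0,0,-0.8,0,0,0],
    [0.5,0,0,-0.8,0,0,0],
    [0.5,0,0,-0.8,0,0,0],
    [0.5,0,0,0,0,0,-0.14],
    [0.5,0,0,0,0,0,-0.14],
    [0.5,0,0,0,0,0,-0.14],
    [0.5,0,0,0,0,0,-0.14],
    [0.5,0,0,0,0,0,-0.14],
    [0.5,0,0,0,0,0,-0.14],
    [0.5,0,0,0,0,0,-0.14],
    [0.5,0,0,0,0,0,-0.14],
    [0.5,0,0,0,0,0,-0.14],
    [0.5,0,0,0,0,0,-0.14],
    [0.5,0,0,0,0,0,-0.14],
    [0.5,0,0,0,0,0,0],
  ],
)

```text
time_s: 49.6
ee_pos: [0.4172, -0.31, 0.1878]
eef_rot: [-3.142, 0.0, 3.109]
force: [0.9, 0.7, 0.2]
grip_width: 0.047
grip_force: 0.0
```

```bash
sed -i 's#pics/p8.png#pics/p11.png#' look.py; python3 look.py
```

```text
49.7 [ 0.41715592 -0.30996565  0.18776221] 3.102204938945338
top jar 0.76 [259.9, 471.7] 247 [ 0.515 -0.29   0.06 ]
top jar 0.63 [256.5, 505.3] 301 [ 0.524 -0.362  0.06 ]
top jar 0.49 [305.2, 470.4] 55 [ 0.419 -0.284  0.06 ]
top wedge 0.16 [257.9, 508.5] 240 [([518, 252], [0.524, -0.368]), ([506, 252], [0.524, -0.344]), ([499, 262], [0.503, -0.329]), ([507, 265], [0.497, -0.345]), ([516, 261], [0.506, -0.363])]
top tray 0.59 [266.1, 480.5] 4064 [([522, 230], [0.591, -0.415]), ([446, 239], [0.567, -0.244]), ([461, 336], [0.355, -0.271]), ([480, 334], [0.36, -0.312]), ([490, 316], [0.399, -0.335]), ([477, 316], [0.398, -0.307]), ([469, 311], [0.409, -0.29]), ([475, 299], [0.435, -0.304])]
side jar 0.9 [380.9, 382.6] 340 [ 0.503 -0.311  0.06 ]
side jar 0.89 [430.8, 367.8] 375 [ 0.419 -0.388  0.06 ]
side jar 0.82 [406.4, 409.0] 392 [ 0.518 -0.384  0.06 ]
side wedge 0.52 [186.4, 343.6] 4126 [([383, 157], [0.871, 0.254]), ([376, 154], [0.862, 0.275]), ([362, 159], [0.815, 0.274]), ([358, 145], [0.839, 0.335]), ([326, 156], [0.733, 0.334]), ([324, 171], [0.695, 0.279]), ([290, 184], [0.589, 0.274]), ([288, 197], [0.561, 0.23])]
side tray 0.63 [418.4, 372.9] 6903 [([396, 362], [0.57, -0.27]), ([385, 392], [0.508, -0.319]), ([374, 388], [0.493, -0.3]), ([373, 372], [0.512, -0.266]), ([331, 393], [0.408, -0.266]), ([310, 409], [0.352, -0.277]), ([361, 479], [0.368, -0.448]), ([444, 413], [0.588, -0.417])]
```

View pics/p11.png

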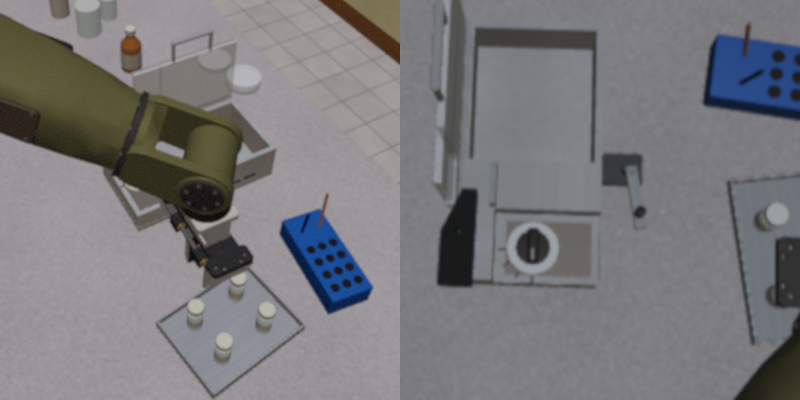

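All four jars stand upright in the tray. The wedge has been shoved back and to the left (crop (457,235)). It only needs to come out now, so I'll measure it.

```bash
python3 - <<'E'
from h import *
t=ctrl.camera("top");s=ctrl.camera("side")
for n,c in(("rearL",(38,283)),("rearR",(72,286)),("shL",(43,233)),("tipL",(62,190)),("tipR",(76,190))):
    print(n,atz(t,(130+c[1]/1.667-.4,250+c[0]/1.667-.4),.118)[:2].round(4))
g=cv2.cvtColor(t["color"],6);m=(g[235:310,262:310]<60).astype(np.uint8)
c=max(cv2.findContours(m,0,2)[0],key=cv2.contourArea)
for q in cv2.approxPolyDP(c,2,True)[:,0]+[262,235]:print(q,atz(t,q[::-1],.118)[:2].round(3),atz(t,q[::-1],.028)[:2].round(3))
cv2.imwrite("pics/p12.png",np.hstack([cv2.resize(t["color"][130:310,240:330],(300,600),interpolation=2),cv2.resize(s["color"][120:270,230:355],(500,600),interpolation=2)]))
E
```

```text
rearL [0.4178 0.1286]
rearR [0.4151 0.0874]
shL [0.4786 0.1249]
tipL [0.5324 0.1035]
tipR [0.5327 0.0862]
[295 244] [0.532 0.087] [0.548 0.092]
[287 244] [0.532 0.103] [0.548 0.11 ]
[275 267] [0.483 0.126] [0.496 0.135]
[273 300] [0.417 0.127] [0.423 0.136]
[293 299] [0.419 0.087] [0.426 0.093]
```

View pics/p12.png

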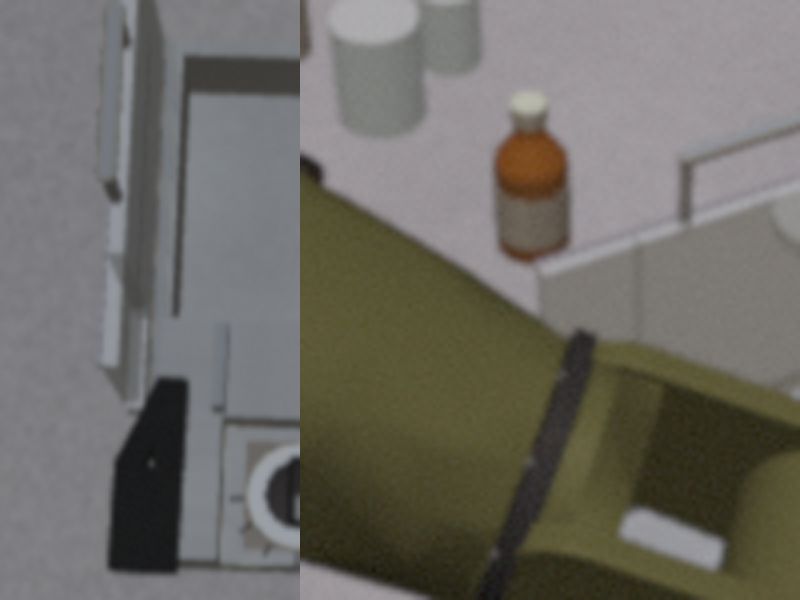

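Emit:
move_arm(
  increments=[
    [0.7,0,0,0,0,0,-0.04],
    [0.7,-0.032,0.694,0,0,0,0],
    [0.7,-0.032,0.694,0,0,0,0],
    [0.7,-0.032,0.694,0,0,0,0],
    [0.7,-0.032,0.694,0,0,0,0],
    [0.7,-0.032,0.694,0,0,0,0],
    [0.7,-0.032,0.694,0,0,0,0],
    [0.7,-0.032,0.694,0,0,0,0],
    [0.7,-0.032,0.694,0,0,0,0],
    [0.7,-0.032,0.694,0,0,0,0],
    [0.7,-0.032,0.694,0,0,0,0],
    [0.7,-0.032,0.694,0,0,0,0],
    [0.7,-0.032,0.694,0,0,0,0],
    [0.7,0,0,0.6,0,0,0],
    [0.7,0,0,0.4,0,0,0],
    [0.7,0,0,0,0,0,0],
  ],
  force=40,
)

```text
time_s: 51.7
ee_pos: [0.4331, 0.1065, 0.1358]
eef_rot: [-3.141, -0.004, -3.137]
force: [-0.3, 0.0, -0.0]
grip_width: 0.0657
grip_force: 0.0
```

```bash
python3 - <<'E'
from h import *
s=ctrl.camera("side");o=ctrl.get_obs();print(o["time_s"],o["ee_pos"],o["eef_rot"][2])
e=o["ee_pos"];print((px(s,e)-[220,160])*4,(px(s,[e[0],e[1],.118])-[220,160])*4)
cv2.imwrite("pics/p13.png",cv2.resize(s["color"][160:300,220:370],(600,560),interpolation=2))
E
```

```text
51.75 [0.43395905 0.10643549 0.13739806] -3.136975052400531
[172.53381669 314.03131767] [174.62211    336.83589559]
```

View pics/p13.png

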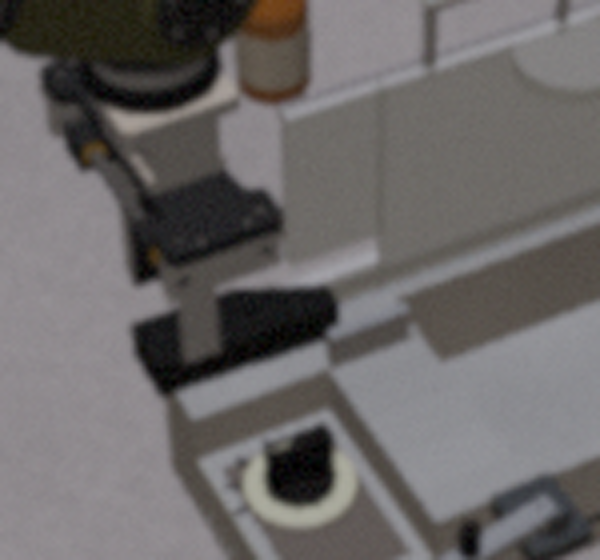

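That makes 16 pictures viewed, over the limit of 14, so I'll view no more and work from numbers only. The last one shows the wedge lying flat on the pad with the fingers over its tail and the lid still up.

Emit:
move_arm(
  increments=[
    [0.7,0,0,0.4,0,0,0],
    [0.7,0,0,0.3,0,0,0],
    [0.7,0,0,0.08,0,0,0],
    [0,0,0,0,0,0,0],
    [0,0,0,0,0,0,0],
    [0,0,0,0,0,0,0],
    [0,0,0,0,0,0,0],
    [0,0,0,0,0,0,0],
    [0,0,0,0,0,0,0],
  ],
)

```text
time_s: 52.65
ee_pos: [0.4348, 0.1066, 0.0995]
eef_rot: [3.141, 0.001, -3.137]
force: [-2.2, 0.8, 7.1]
grip_width: 0.0415
grip_force: 40.0
```

Emit:
move_arm(
  increments=[
    [0,0.2,0,0,0,0,0],
    [0,0.2,0,0,0,0,0],
    [0,0.2,0,0,0,0,0],
    [0,0.2,0,0,0,0,0],
    [0,0.2,0,0,0,0,0],
    [0,0.2,0,0,0,0,0],
    [0,0.2,0,0,0,0,0],
    [0,0,0,-0.4,0,0,0],
    [0,0,0,-0.4,0,0,0],
    [0,-0.05,0.633,0,0,0,0],
    [0,-0.05,0.633,0,0,0,0],
    [0,-0.05,0.633,0,0,0,0],
    [0,-0.05,0.633,0,0,0,0],
    [0,-0.05,0.633,0,0,0,0],
    [0,-0.05,0.633,0,0,0,0],
    [0,0,0,0.7,0,0,0],
    [0,0,0,0.7,0,0,0],
    [0,0,0,0.6,0,0,0],
    [0,0,0,0.4,0,0,0],
    [0,0,0,0,0,0,0],
  ],
)

```text
time_s: 54.65
ee_pos: [0.3758, 0.2946, 0.0159]
eef_rot: [-3.138, -0.006, -3.137]
force: [0.4, 0.1, -1.2]
grip_width: 0.0414
grip_force: 40.0
```

Emit:
move_arm(
  increments=[
    [0,0,0,0.1,0,0,0],
    [0,0,0,0.07,0,0,0],
    [0,0,0,0,0,0,0],
    [0.6,0,0,0,0,0,0],
    [0.6,0,0,0,0,0,0],
    [0.6,0,0,0,0,0,0],
    [0.6,0,0,0,0,0,0],
    [0.6,0,0,-0.6,0,0,0],
    [0.4,0,0,-0.8,0,0,0],
    [0.4,0,0,-0.8,0,0,0],
    [0.4,0,0,-0.8,0,0,0],
    [0.4,0,0,-0.8,0,0,0],
    [0.4,0,0,-0.8,0,0,0],
    [0.4,0,0,0,0,0,0],
  ],
)

```text
time_s: 56.05
ee_pos: [0.3797, 0.297, 0.2454]
eef_rot: [3.137, 0.007, -3.137]
force: [-1.0, -0.1, -0.0]
grip_width: 0.0378
grip_force: 0.0
```

```bash
cat > st.py <<'E'
from h import *
t=ctrl.camera("top");s=ctrl.camera("side")
o=ctrl.get_obs();print(o["time_s"],o["ee_pos"],o["eef_rot"][2])
for n,p in(("top",t),("side",s)):
  for k in "wedge","selector_grip","lid_handle":
    for x in ctrl.cut_out(k,p)[:1]:
      (c,sz,a)=cv2.minAreaRect(np.argwhere(x["mask"])[:,::-1].astype(np.float32))
      print(n,k,round(x["conf"],2),np.round(x["centre"],1),x["mask"].sum(),"rect",np.round(c,1),np.round(sz,1),round(a,1),atz(p,x["centre"],.014 if k=="wedge" else .09).round(3))
g=cv2.cvtColor(t["color"],6)[262:294,312:348]
for th in(45,60,75):
  m=(g<th).astype(np.uint8);n,l,q,ce=cv2.connectedComponentsWithStats(m)
  for i in range(1,n):
    if q[i,4]>40: print(th,q[i],ce[i]+[312,262])
E
python3 st.py; python3 -c "
import cv2;g=cv2.cvtColor(cv2.imread('pics/t0.png'),6)[262:294,316:346];print('\n'.join(' '.join('%3d'%v for v in r) for r in g))"
```

```text
56.15 [0.37845685 0.29614622 0.24039255] -3.1367096848219562
top wedge 0.74 [293.1 207.3] 524 rect [204.6 299.9] [16.5 54.1] 2.9 [0.436 0.284 0.014]
top selector_grip 0.74 [222.  328.5] 14866 rect [339.2 207.5] [117.8 189.1] 2.1 [0.586 0.019 0.09 ]
top lid_handle 0.71 [186.7 285.9] 756 rect [285.2 182.5] [  6.5 141.2] 2.8 [0.662 0.112 0.09 ]
side wedge 0.94 [232.8 227.6] 690 rect [230.9 228.5] [17.3 45.1] 68.2 [0.404 0.285 0.014]
side selector_grip 0.53 [276.3 292.8] 307 rect [294.5 276. ] [20. 17.] 90.0 [0.459 0.005 0.09 ]
side lid_handle 0.83 [198.5 336.5] 4667 rect [336.4 192. ] [ 59.3 115.4] 69.4 [0.685 0.192 0.09 ]
45 [ 10   6  13  19 132] [328.84848485 275.59090909]
60 [  9   6  18  20 242] [329.30165289 277.28099174]
75 [  8   5  19  21 275] [329.26909091 277.33454545]
106 106 106 106 106 107 109 110 112 113 113 115 116 120 122 119 116 116 116 114 113 112 114 114 115 115 115 116 116 117
 96  97  97  97  97  97 101 105 114 120 122 125 127 131 133 129 124 124 119 110 106 103 104 104 104 104 104 104 105 107
 94  94  94  95  96  98 110 122 131 139 141 141 142 143 144 143 141 140 1
[... 2826 characters left out ...]
 147 147 145 137 125 114 107 101  94 100 104 109 119 134 141 146 147 147 147 143 131 112 101  97  96
 95  99 117 135 144 146 147 147 146 143 140 139 135 130 136 138 139 141 146 147 148 147 146 142 132 116 102  97  97  97
 95  95 100 120 135 142 145 147 147 147 147 147 146 144 146 147 147 147 147 147 146 145 141 133 117 103  98  97  97  97
 97  96  96 102 116 130 139 143 145 147 147 147 147 147 147 147 147 147 147 145 143 135 126 115 103  98  97  97  96  97
 97  97  96  96  97 107 121 131 138 143 145 146 146 146 146 145 145 144 141 137 132 118 105 101  98  97  97  97  97  97
 98  98  98  92  84  89 101 111 123 128 133 138 139 139 139 137 135 130 123 118 113 103  97  96  97  97  96  97  97  97
```

```bash
python3 - <<'E'
from h import *
t=ctrl.camera("top");s=ctrl.camera("side")
for z in(.086,.095,.1):print(z,atz(t,(276.7,329.3),z).round(4))
print(tri(t,(276.7,329.3),s,(275,294.5)))
g=cv2.cvtColor(s["color"],6)[262:294,280:310]
print('\n'.join(' '.join('%3d'%v for v in r) for r in g))
e=atz(t,(276.7,329.3),.095)
for z in(.062,.08,.1):
  for d in(-.021,.021):print(z,d,px(s,[e[0]+d,e[1],z])-[280,262])
E
```

```text
0.086 [0.4697 0.0148 0.086 ]
0.095 [0.4687 0.0149 0.095 ]
0.1 [0.4681 0.0149 0.1   ]
(array([0.46952792, 0.01510326, 0.07945122]), np.float64(0.002024874895460681))
 74  75  77  75  78  75  78  77  75  79  79  77  75  76  75  77  81  79  87  94 104 107 101  83  72  64  69  70  90 116
 76  76  73  78  78  77  78  76  79  77  76  77  77  79  81  84  93 103 108 118 124 130 121 102  75  67  71  68  82 101
 75  78  77  76  78  78  75  78  77  77  76  81  85  87  92 103 114 125 129 128 132 134 132 114  91  70  68  69  71  82
 78  81  79  77  78  77  81  77  76  79  87  97 105 108 116 122 130 133 124 116 113 121 130 128 110  86  71  63  70  72
 79  79  77  77  77  82  81  85  91  97 105 117 126 127 128 123 121 117 100  79  74  89 116 127 123 102  79  69  66  66
 76  79  82  80  86  90  96 106 111 121 125 130 130 125 115 102  87  79  55  45  40  59  93 120 127 117  94  76  64  65
 79  81  84  90 100 106 114 124 130 128 128 122 113  97  79  57  51  37  26  14  18  36  67 107 126 125 109  88  71  66
 90  94 106 114 122 121 117 121 122 116 106  99  86  64  39  32  27  20  20  21  15  17  53  93
[... 2427 characters left out ...]
3 138 133 121 100  97 104 117 129 140 147 149 149 154 154 153 152 151 149 145 135 122 110  93  86  84  85  84  84  88
130 134 135 130 117  97  90  92 100 110 120 122 128 132 135 135 130 127 122 118 106  93  87  87  84  82  85  82  84  86
118 134 138 137 126 108  91  84  85  88  92  96  99 102 103 104  99  99  95  93  85  83  84  85  86  86  85  86  84  83
102 123 135 137 134 122 105  92  84  84  84  86  85  88  87  86  84  85  83  83  84  84  86  86  82  86  84  88  84  85
0.062 -0.021 [ 6.9071907 21.1578802]
0.062 0.021 [22.62749211 14.68146066]
0.08 -0.021 [ 6.64863107 16.21736324]
0.08 0.021 [22.52486959  9.73125441]
0.1 -0.021 [ 6.35530364 10.6125085 ]
0.1 0.021 [22.40847388  4.11667088]
```

Emit:
move_arm(
  increments=[
    [0.4,0,0,0,0,0,0],
    [0.4,0,0,0,0,0,0],
    [0.4,0,0,0,0,0,0],
    [0.4,0,0,0,0,0,0],
    [0.4,0,0,0,0,0,0],
    [0.4,0,0,0,0,0,0],
    [0.4,0,0,0,0,0,0],
    [0.4,0,0,0,0,0,0],
    [0.4,0,0,0,0,0,0],
    [0.4,0,0,0,0,0,0],
    [0.4,0,0,0,0,0,0],
    [0.4,0,0,0,0,0,0],
    [0.4,0,0,0,0,0,0],
    [0.4,0,0,0,0,0,0],
    [0.4,0,0,0,0,0,0],
    [0.4,0,0,0,0,0,0],
    [0.4,0,0,0,0,0,0],
    [0.4,0,0,0,0,0,0],
    [0.4,0,0,0,0,0,0],
    [0.4,0,0,0,0,0,0],
  ],
)

```text
time_s: 58.55
ee_pos: [0.3784, 0.2961, 0.2402]
eef_rot: [-3.142, -0.0, -3.137]
force: [-0.0, 0.8, -0.4]
grip_width: 0.0374
grip_force: 0.0
```

Emit:
move_arm(
  increments=[
    [0.4,0,0,0,0,0,0],
    [0.4,0,0,0,0,0,0],
    [0.4,0,0,0,0,0,0],
    [0.4,0,0,0,0,0,0],
    [0.4,0,0,0,0,0,0],
    [0.4,0,0,0,0,0,0],
    [0.4,0,0,0,0,0,0],
    [0.4,0,0,0,0,0,0],
    [0.4,0,0,0,0,0,0],
    [0.4,0,0,0,0,0,0],
    [0.4,0,0,0,0,0,0],
    [0.4,0,0,0,0,0,0],
    [0.4,0,0,0,0,0,0],
    [0.4,0,0,0,0,0,0],
    [0.4,0,0,0,0,0,0],
    [0.4,0,0,0,0,0,0],
    [0.4,0,0,0,0,0,0],
    [0.4,0,0,0,0,0,0],
    [0.4,0,0,0,0,0,0],
    [0.4,0,0,0,0,0,0],
  ],
)

```text
time_s: 60.55
ee_pos: [0.3784, 0.2961, 0.2402]
eef_rot: [-3.142, -0.0, -3.137]
force: [0.4, -0.5, -0.3]
grip_width: 0.0376
grip_force: 0.0
```

Emit:
move_arm(
  increments=[
    [0.4,0,0,0,0,0,0],
    [0.4,0,0,0,0,0,0],
    [0.4,0,0,0,0,0,0],
    [0.4,0,0,0,0,0,0],
    [0.4,0,0,0,0,0,0],
    [0.4,0,0,0,0,0,0],
    [0.4,0,0,0,0,0,0],
    [0.4,0,0,0,0,0,0],
    [0.4,0,0,0,0,0,0],
    [0.4,0,0,0,0,0,0],
    [0.4,0,0,0,0,0,0],
    [0.4,0,0,0,0,0,0],
    [0.4,0,0,0,0,0,0],
    [0.4,0,0,0,0,0,0],
    [0.4,0,0,0,0,0,0],
    [0.4,0,0,0,0,0,0],
    [0.4,0,0,0,0,0,0],
    [0.4,0,0,0,0,0,0],
    [0.4,0,0,0,0,0,0],
    [0.4,0,0,0,0,0,0],
  ],
)

```text
time_s: 62.55
ee_pos: [0.3785, 0.2961, 0.2402]
eef_rot: [-3.142, 0.0, -3.137]
force: [-0.7, -0.2, -0.2]
grip_width: 0.0375
grip_force: 0.0
```

Emit:
move_arm(
  increments=[
    [0.4,0,0,0,0,0,0],
    [0.4,0,0,0,0,0,0],
    [0.4,0,0,0,0,0,0],
    [0.4,0,0,0,0,0,0],
    [0.4,0,0,0,0,0,0],
    [0.4,0,0,0,0,0,0],
    [0.4,0,0,0,0,0,0],
    [0.4,0,0,0,0,0,0],
    [0.4,0,0,0,0,0,0],
    [0.4,0,0,0,0,0,0],
    [0.4,0,0,0,0,0,0],
    [0.4,0,0,0,0,0,0],
    [0.4,0,0,0,0,0,0],
    [0.4,0,0,0,0,0,0],
    [0.4,0,0,0,0,0,0],
    [0.4,0,0,0,0,0,0],
    [0.4,0,0,0,0,0,0],
    [0.4,0,0,0,0,0,0],
    [0.4,0,0,0,0,0,0],
    [0.4,0,0,0,0,0,0],
  ],
)

```text
time_s: 64.55
ee_pos: [0.3785, 0.2961, 0.2403]
eef_rot: [3.142, 0.0, -3.137]
force: [-0.0, -0.2, 0.4]
grip_width: 0.0373
grip_force: 0.0
```

Emit:
move_arm(
  increments=[
    [0.4,0,0,0,0,0,0],
    [0.4,0,0,0,0,0,0],
    [0.4,0,0,0,0,0,0],
    [0.4,0,0,0,0,0,0],
    [0.4,0,0,0,0,0,0],
    [0.4,0,0,0,0,0,0],
    [0.4,0,0,0,0,0,0],
    [0.4,0,0,0,0,0,0],
    [0.4,0,0,0,0,0,0],
    [0.4,0,0,0,0,0,0],
    [0.4,0,0,0,0,0,0],
    [0.4,0,0,0,0,0,0],
    [0.4,0,0,0,0,0,0],
    [0.4,0,0,0,0,0,0],
    [0.4,0,0,0,0,0,0],
    [0.4,0,0,0,0,0,0],
    [0.4,0,0,0,0,0,0],
    [0.4,0,0,0,0,0,0],
    [0.4,0,0,0,0,0,0],
    [0.4,0,0,0,0,0,0],
  ],
)

```text
time_s: 66.55
ee_pos: [0.3785, 0.2961, 0.2403]
eef_rot: [-3.142, 0.0, -3.137]
force: [0.1, 0.4, 0.4]
grip_width: 0.0373
grip_force: 0.0
```

```bash
python3 st.py | grep -v "^[0-9]* \["
```

```text
66.65 [0.37844593 0.29611563 0.24025448] -3.136770630034928
top wedge 0.83 [289.  208.7] 480 rect [205.5 301. ] [54. 15.] 90.0 [0.445 0.281 0.014]
top selector_grip 0.81 [277.3 330.5] 352 rect [329.3 278.8] [19.8 20.5] 45.0 [0.468 0.012 0.09 ]
top lid_handle 0.77 [182.5 300. ] 4358 rect [301.9 183.3] [ 40.4 143.7] 3.5 [0.672 0.082 0.09 ]
side wedge 0.85 [228.4 227.7] 765 rect [230.7 228.7] [18.2 47. ] 70.0 [0.41  0.3   0.014]
side selector_grip 0.54 [276.2 294.2] 307 rect [294.5 276. ] [20. 17.] 90.0 [0.462 0.004 0.09 ]
side lid_handle 0.61 [205.6 344.5] 3131 rect [342.9 201.3] [ 37. 120.] 68.2 [0.69  0.158 0.09 ]
```

Knob axis ≈ (0.4685, 0.015), bar top ≈ z 0.098. The lid is sinking; I'll keep waiting.

Emit:
move_arm(
  increments=[
    [0.4,0,0,0,0,0,0],
    [0.4,0,0,0,0,0,0],
    [0.4,0,0,0,0,0,0],
    [0.4,0,0,0,0,0,0],
    [0.4,0,0,0,0,0,0],
    [0.4,0,0,0,0,0,0],
    [0.4,0,0,0,0,0,0],
    [0.4,0,0,0,0,0,0],
    [0.4,0,0,0,0,0,0],
    [0.4,0,0,0,0,0,0],
    [0.4,0,0,0,0,0,0],
    [0.4,0,0,0,0,0,0],
    [0.4,0,0,0,0,0,0],
    [0.4,0,0,0,0,0,0],
    [0.4,0,0,0,0,0,0],
    [0.4,0,0,0,0,0,0],
    [0.4,0,0,0,0,0,0],
    [0.4,0,0,0,0,0,0],
    [0.4,0,0,0,0,0,0],
    [0.4,0,0,0,0,0,0],
  ],
)

```text
time_s: 68.95
ee_pos: [0.3784, 0.2961, 0.2402]
eef_rot: [-3.142, -0.0, -3.137]
force: [0.0, -0.2, 0.1]
grip_width: 0.0382
grip_force: 0.0
```

Emit:
move_arm(
  increments=[
    [0.4,0,0,0,0,0,0],
    [0.4,0,0,0,0,0,0],
    [0.4,0,0,0,0,0,0],
    [0.4,0,0,0,0,0,0],
    [0.4,0,0,0,0,0,0],
    [0.4,0,0,0,0,0,0],
    [0.4,0,0,0,0,0,0],
    [0.4,0,0,0,0,0,0],
    [0.4,0,0,0,0,0,0],
    [0.4,0,0,0,0,0,0],
    [0.4,0,0,0,0,0,0],
    [0.4,0,0,0,0,0,0],
    [0.4,0,0,0,0,0,0],
    [0.4,0,0,0,0,0,0],
    [0.4,0,0,0,0,0,0],
    [0.4,0,0,0,0,0,0],
    [0.4,0,0,0,0,0,0],
    [0.4,0,0,0,0,0,0],
    [0.4,0,0,0,0,0,0],
    [0.4,0,0,0,0,0,0],
  ],
)

```text
time_s: 70.95
ee_pos: [0.3784, 0.2961, 0.2402]
eef_rot: [-3.142, -0.0, -3.137]
force: [-0.2, 0.2, -0.3]
grip_width: 0.0375
grip_force: 0.0
```

Emit:
move_arm(
  increments=[
    [0.4,0,0,0,0,0,0],
    [0.4,0,0,0,0,0,0],
    [0.4,0,0,0,0,0,0],
    [0.4,0,0,0,0,0,0],
    [0.4,0,0,0,0,0,0],
    [0.4,0,0,0,0,0,0],
    [0.4,0,0,0,0,0,0],
    [0.4,0,0,0,0,0,0],
    [0.4,0,0,0,0,0,0],
    [0.4,0,0,0,0,0,0],
    [0.4,0,0,0,0,0,0],
    [0.4,0,0,0,0,0,0],
    [0.4,0,0,0,0,0,0],
    [0.4,0,0,0,0,0,0],
    [0.4,0,0,0,0,0,0],
    [0.4,0,0,0,0,0,0],
    [0.4,0,0,0,0,0,0],
    [0.4,0,0,0,0,0,0],
    [0.4,0,0,0,0,0,0],
    [0.4,0,0,0,0,0,0],
  ],
)

```text
time_s: 72.95
ee_pos: [0.3784, 0.2961, 0.2403]
eef_rot: [3.142, 0.0, -3.137]
force: [-0.5, -0.6, -0.4]
grip_width: 0.0376
grip_force: 0.0
```

Emit:
move_arm(
  increments=[
    [0.4,0,0,0,0,0,0],
    [0.4,0,0,0,0,0,0],
    [0.4,0,0,0,0,0,0],
    [0.4,0,0,0,0,0,0],
    [0.4,0,0,0,0,0,0],
    [0.4,0,0,0,0,0,0],
    [0.4,0,0,0,0,0,0],
    [0.4,0,0,0,0,0,0],
    [0.4,0,0,0,0,0,0],
    [0.4,0,0,0,0,0,0],
    [0.4,0,0,0,0,0,0],
    [0.4,0,0,0,0,0,0],
    [0.4,0,0,0,0,0,0],
    [0.4,0,0,0,0,0,0],
    [0.4,0,0,0,0,0,0],
    [0.4,0,0,0,0,0,0],
    [0.4,0,0,0,0,0,0],
    [0.4,0,0,0,0,0,0],
    [0.4,0,0,0,0,0,0],
    [0.4,0,0,0,0,0,0],
  ],
)

```text
time_s: 74.95
ee_pos: [0.3785, 0.2961, 0.2403]
eef_rot: [-3.142, 0.0, -3.137]
force: [-0.2, 0.5, 0.1]
grip_width: 0.0377
grip_force: 0.0
```

Emit:
move_arm(
  increments=[
    [0.4,0,0,0,0,0,0],
    [0.4,0,0,0,0,0,0],
    [0.4,0,0,0,0,0,0],
    [0.4,0,0,0,0,0,0],
    [0.4,0,0,0,0,0,0],
    [0.4,0,0,0,0,0,0],
    [0.4,0,0,0,0,0,0],
    [0.4,0,0,0,0,0,0],
    [0.4,0,0,0,0,0,0],
    [0.4,0,0,0,0,0,0],
    [0.4,0,0,0,0,0,0],
    [0.4,0,0,0,0,0,0],
    [0.4,0,0,0,0,0,0],
    [0.4,0,0,0,0,0,0],
    [0.4,0,0,0,0,0,0],
    [0.4,0,0,0,0,0,0],
    [0.4,0,0,0,0,0,0],
    [0.4,0,0,0,0,0,0],
    [0.4,0,0,0,0,0,0],
    [0.4,0,0,0,0,0,0],
  ],
)

```text
time_s: 76.95
ee_pos: [0.3784, 0.2961, 0.2402]
eef_rot: [-3.142, -0.0, -3.137]
force: [-0.7, 0.4, -0.5]
grip_width: 0.0379
grip_force: 0.0
```

Emit:
move_arm(
  increments=[
    [0.4,0,0,0,0,0,0],
    [0.4,0,0,0,0,0,0],
    [0.4,0,0,0,0,0,0],
    [0.4,0,0,0,0,0,0],
    [0.4,0,0,0,0,0,0],
    [0.4,0,0,0,0,0,0],
    [0.4,0,0,0,0,0,0],
    [0.4,0,0,0,0,0,0],
    [0.4,0,0,0,0,0,0],
    [0.4,0,0,0,0,0,0],
    [0.4,0,0,0,0,0,0],
    [0.4,0,0,0,0,0,0],
    [0.4,0,0,0,0,0,0],
    [0.4,0,0,0,0,0,0],
    [0.4,0,0,0,0,0,0],
    [0.4,0,0,0,0,0,0],
    [0.4,0,0,0,0,0,0],
    [0.4,0,0,0,0,0,0],
    [0.4,0,0,0,0,0,0],
    [0.4,0,0,0,0,0,0],
  ],
)

```text
time_s: 78.95
ee_pos: [0.3784, 0.2961, 0.2402]
eef_rot: [-3.142, -0.0, -3.137]
force: [-0.0, -0.4, 0.6]
grip_width: 0.0375
grip_force: 0.0
```

Emit:
move_arm(
  increments=[
    [0.4,0,0,0,0,0,0],
    [0.4,0,0,0,0,0,0],
    [0.4,0,0,0,0,0,0],
    [0.4,0,0,0,0,0,0],
    [0.4,0,0,0,0,0,0],
    [0.4,0,0,0,0,0,0],
    [0.4,0,0,0,0,0,0],
    [0.4,0,0,0,0,0,0],
    [0.4,0,0,0,0,0,0],
    [0.4,0,0,0,0,0,0],
    [0.4,0,0,0,0,0,0],
    [0.4,0,0,0,0,0,0],
    [0.4,0,0,0,0,0,0],
    [0.4,0,0,0,0,0,0],
    [0.4,0,0,0,0,0,0],
    [0.4,0,0,0,0,0,0],
    [0.4,0,0,0,0,0,0],
    [0.4,0,0,0,0,0,0],
    [0.4,0,0,0,0,0,0],
    [0.4,0,0,0,0,0,0],
  ],
)

```text
time_s: 80.95
ee_pos: [0.3784, 0.2961, 0.2402]
eef_rot: [-3.142, -0.0, -3.137]
force: [0.3, 0.4, -0.3]
grip_width: 0.0374
grip_force: 0.0
```

Emit:
move_arm(
  increments=[
    [0.4,0,0,0,0,0,0],
    [0.4,0,0,0,0,0,0],
    [0.4,0,0,0,0,0,0],
    [0.4,0,0,0,0,0,0],
    [0.4,0,0,0,0,0,0],
    [0.4,0,0,0,0,0,0],
    [0.4,0,0,0,0,0,0],
    [0.4,0,0,0,0,0,0],
    [0.4,0,0,0,0,0,0],
    [0.4,0,0,0,0,0,0],
    [0.4,0,0,0,0,0,0],
    [0.4,0,0,0,0,0,0],
    [0.4,0,0,0,0,0,0],
    [0.4,0,0,0,0,0,0],
    [0.4,0,0,0,0,0,0],
    [0.4,0,0,0,0,0,0],
    [0.4,0,0,0,0,0,0],
    [0.4,0,0,0,0,0,0],
    [0.4,0,0,0,0,0,0],
    [0.4,0,0,0,0,0,0],
  ],
)

```text
time_s: 82.95
ee_pos: [0.3784, 0.2961, 0.2403]
eef_rot: [-3.142, 0.0, -3.137]
force: [-0.5, -0.1, -0.1]
grip_width: 0.0373
grip_force: 0.0
```

```bash
python3 st.py | grep -v "^[0-9]* \["; python3 - <<'E'
from h import *
s=ctrl.camera("side");d=cv2.absdiff(s["color"],cv2.imread("pics/s0.png")).max(2)
print("diff vs start in lid region",(d[190:310,300:430]>30).sum())
E
```

```text
83.05 [0.37842024 0.2961077  0.24023267] -3.1367701478671295
top wedge 0.84 [290.9 206.4] 474 rect [205. 301.] [54. 16.] 90.0 [0.441 0.286 0.014]
top selector_grip 0.82 [275.6 327.5] 302 rect [329.8 278.2] [18.4 19.1] 45.0 [0.471 0.019 0.09 ]
top lid_handle 0.65 [261.  473.9] 268 rect [471.7 260.4] [13.9 21.5] 63.4 [ 0.508 -0.286  0.09 ]
side selector_grip 0.55 [276.  295.1] 290 rect [294.5 276.5] [19. 17.] 90.0 [0.464 0.004 0.09 ]
side lid_handle 0.89 [231.2 355.1] 3327 rect [356.3 233. ] [ 38.8 121.8] 70.2 [0.664 0.063 0.09 ]
diff vs start in lid region 1435
```

Emit:
move_arm(
  increments=[
    [0.4,0,0,0,0,0,0],
    [0.4,0,0,0,0,0,0],
    [0.4,0,0,0,0,0,0],
    [0.4,0,0,0,0,0,0],
    [0.4,0,0,0,0,0,0],
    [0.4,0,0,0,0,0,0],
    [0.4,0,0,0,0,0,0],
    [0.4,0,0,0,0,0,0],
    [0.4,0,0,0,0,0,0],
    [0.4,0,0,0,0,0,0],
    [0.4,0,0,0,0,0,0],
    [0.4,0,0,0,0,0,0],
    [0.4,0,0,0,0,0,0],
    [0.4,0,0,0,0,0,0],
    [0.4,0,0,0,0,0,0],
    [0.4,0,0,0,0,0,0],
    [0.4,0,0,0,0,0,0],
    [0.4,0,0,0,0,0,0],
    [0.4,0,0,0,0,0,0],
    [0.4,0,0,0,0,0,0],
  ],
)

```text
time_s: 85.4
ee_pos: [0.3784, 0.2961, 0.2402]
eef_rot: [-3.142, -0.0, -3.137]
force: [0.7, 0.3, -0.5]
grip_width: 0.0374
grip_force: 0.0
```

Emit:
move_arm(
  increments=[
    [0.4,0,0,0,0,0,0],
    [0.4,0,0,0,0,0,0],
    [0.4,0,0,0,0,0,0],
    [0.4,0,0,0,0,0,0],
    [0.4,0,0,0,0,0,0],
    [0.4,0,0,0,0,0,0],
    [0.4,0,0,0,0,0,0],
    [0.4,0,0,0,0,0,0],
    [0.4,0,0,0,0,0,0],
    [0.4,0,0,0,0,0,0],
    [0.4,0,0,0,0,0,0],
    [0.4,0,0,0,0,0,0],
    [0.4,0,0,0,0,0,0],
    [0.4,0,0,0,0,0,0],
    [0.4,0,0,0,0,0,0],
    [0.4,0,0,0,0,0,0],
    [0.4,0,0,0,0,0,0],
    [0.4,0,0,0,0,0,0],
    [0.4,0,0,0,0,0,0],
    [0.4,0,0,0,0,0,0],
  ],
)

```text
time_s: 87.4
ee_pos: [0.3784, 0.2961, 0.2402]
eef_rot: [-3.142, -0.0, -3.137]
force: [0.2, 0.1, -0.2]
grip_width: 0.0377
grip_force: 0.0
```

Emit:
move_arm(
  increments=[
    [0.4,0,0,0,0,0,0],
    [0.4,0,0,0,0,0,0],
    [0.4,0,0,0,0,0,0],
    [0.4,0,0,0,0,0,0],
    [0.4,0,0,0,0,0,0],
    [0.4,0,0,0,0,0,0],
    [0.4,0,0,0,0,0,0],
    [0.4,0,0,0,0,0,0],
    [0.4,0,0,0,0,0,0],
    [0.4,0,0,0,0,0,0],
    [0.4,0,0,0,0,0,0],
    [0.4,0,0,0,0,0,0],
    [0.4,0,0,0,0,0,0],
    [0.4,0,0,0,0,0,0],
    [0.4,0,0,0,0,0,0],
    [0.4,0,0,0,0,0,0],
    [0.4,0,0,0,0,0,0],
    [0.4,0,0,0,0,0,0],
    [0.4,0,0,0,0,0,0],
    [0.4,0,0,0,0,0,0],
  ],
)

```text
time_s: 89.4
ee_pos: [0.3784, 0.2961, 0.2402]
eef_rot: [3.142, -0.0, -3.137]
force: [-1.0, -0.4, -0.0]
grip_width: 0.0375
grip_force: 0.0
```

Emit:
move_arm(
  increments=[
    [0.4,0,0,0,0,0,0],
    [0.4,0,0,0,0,0,0],
    [0.4,0,0,0,0,0,0],
    [0.4,0,0,0,0,0,0],
    [0.4,0,0,0,0,0,0],
    [0.4,0,0,0,0,0,0],
    [0.4,0,0,0,0,0,0],
    [0.4,0,0,0,0,0,0],
    [0.4,0,0,0,0,0,0],
    [0.4,0,0,0,0,0,0],
    [0.4,0,0,0,0,0,0],
    [0.4,0,0,0,0,0,0],
    [0.4,0,0,0,0,0,0],
    [0.4,0,0,0,0,0,0],
    [0.4,0,0,0,0,0,0],
    [0.4,0,0,0,0,0,0],
    [0.4,0,0,0,0,0,0],
    [0.4,0,0,0,0,0,0],
    [0.4,0,0,0,0,0,0],
    [0.4,0,0,0,0,0,0],
  ],
)

```text
time_s: 91.4
ee_pos: [0.3784, 0.2961, 0.2403]
eef_rot: [3.142, 0.0, -3.137]
force: [0.1, 0.7, 0.5]
grip_width: 0.0378
grip_force: 0.0
```

```bash
python3 st.py | grep -v "^[0-9]* \["; cat > lid.py <<'E'
from h import *
s=ctrl.camera("side");a=s["color"];d=cv2.absdiff(cv2.GaussianBlur(a,(0,0),1),cv2.GaussianBlur(cv2.imread("pics/s0.png"),(0,0),1)).max(2)
# handle bar window in shut position
p=px(s,[.651,-.1105,.096]).astype(int);print(p,"handle diff",d[p[1]-8:p[1]+8,p[0]-12:p[0]+12].mean(),"lid diff",(d[190:310,300:430]>30).sum())
E
python3 lid.py
```

```text
91.5 [0.37844685 0.29609622 0.24023514] -3.1368299552827263
top wedge 0.72 [292.1 208.7] 502 rect [205.5 301.5] [55. 15.] 90.0 [0.439 0.281 0.014]
top selector_grip 0.65 [276.  331.5] 326 rect [329.8 277.8] [19.1 19.8] 45.0 [0.471 0.01  0.09 ]
top lid_handle 0.75 [198.4 334.1] 9393 rect [341.2 198.4] [104.6 115.1] 2.3 [0.638 0.008 0.09 ]
side wedge 0.94 [229.8 228.2] 760 rect [230.4 228.7] [18.  47.8] 71.6 [0.41  0.295 0.014]
side selector_grip 0.58 [278.7 293.3] 321 rect [294. 276.] [20. 18.] 90.0 [ 0.457 -0.002  0.09 ]
side lid_handle 0.57 [245.8 356.6] 5230 rect [359.  252.1] [ 71.7 112.2] 69.5 [0.641 0.018 0.09 ]
[389 277] handle diff 6.325520833333333 lid diff 305
```

Emit:
move_arm(
  increments=[
    [0.4,0,0,0,0,0,0],
    [0.4,0,0,0,0,0,0],
    [0.4,0,0,0,0,0,0],
    [0.4,0,0,0,0,0,0],
    [0.4,0,0,0,0,0,0],
    [0.4,0,0,0,0,0,0],
    [0.4,0,0,0,0,0,0],
    [0.4,0,0,0,0,0,0],
    [0.4,0,0,0,0,0,0],
    [0.4,0,0,0,0,0,0],
    [0.4,0,0,0,0,0,0],
    [0.4,0,0,0,0,0,0],
    [0.4,0,0,0,0,0,0],
    [0.4,0,0,0,0,0,0],
    [0.4,0,0,0,0,0,0],
    [0.4,0,0,0,0,0,0],
    [0.4,0,0,0,0,0,0],
    [0.4,0,0,0,0,0,0],
    [0.4,0,0,0,0,0,0],
    [0.4,0,0,0,0,0,0],
  ],
)

```text
time_s: 93.85
ee_pos: [0.3784, 0.2961, 0.2402]
eef_rot: [-3.142, -0.0, -3.137]
force: [0.7, -0.5, 0.2]
grip_width: 0.0375
grip_force: 0.0
```

Emit:
move_arm(
  increments=[
    [0.4,-0.222,-0.704,0,0,0,0],
    [0.4,-0.222,-0.704,0,0,0,0],
    [0.4,-0.222,-0.704,0,0,0,0],
    [0.4,-0.222,-0.704,0,0,0,0],
    [0.4,-0.222,-0.704,0,0,0,0],
    [0.4,-0.222,-0.704,0,0,0,0],
    [0.4,-0.222,-0.704,0,0,0,0],
    [0.4,-0.222,-0.704,0,0,0,0],
    [0.4,0,0,0.6,0,0,0],
    [0.4,0,0,0.6,0,0,0],
    [0.4,0,0,0.6,0,0,0],
    [0.4,0,0,0,0,0,0],
    [0.4,0,0,0,0,0,0],
  ],
)

```text
time_s: 95.15
ee_pos: [0.4688, 0.015, 0.1511]
eef_rot: [3.142, 0.0, -3.137]
force: [-0.3, 0.6, 1.5]
grip_width: 0.0379
grip_force: 0.0
```

```bash
cat >> lid.py <<'E'
b=cv2.imread("pics/s0.png")
tp=b[258:290,372:412]
r=cv2.matchTemplate(a[248:300,362:422],tp,cv2.TM_CCOEFF_NORMED);print("handle patch shift",np.array(cv2.minMaxLoc(r)[3])-[10,10],r.max())
o=ctrl.get_obs();print(o["time_s"],o["ee_pos"])
E
python3 lid.py
```

```text
[389 277] handle diff 8.645833333333334 lid diff 1177
handle patch shift [0 0] 0.9887231
95.2 [0.46924163 0.01498073 0.15173527]
```

The handle patch matches its shut position exactly, so the lid is shut. Now the knob.

Emit:
move_arm(
  increments=[
    [0.4,0,0,0.6,0,0,0],
    [0.4,0,0,0.5,0,0,0],
    [0.4,0,0,0.35,0,0,0],
    [0.4,0,0,0,0,0,0],
    [0,0,0,0,0,0,0],
    [0,0,0,0,0,0,0],
    [0,0,0,0,0,0,0],
    [0,0,0,0,0,0,0],
    [0,0,0,0,0,0,0],
    [0,0,0,0,0,0,0],
  ],
  force=12,
)

```text
time_s: 96.2
ee_pos: [0.4692, 0.0158, 0.0789]
eef_rot: [3.14, 0.002, -3.137]
force: [-1.8, 9.3, 8.2]
grip_width: 0.014
grip_force: 12.0
```

Emit:
move_arm(
  increments=[
    [0,0,0.025,0,0,0,0.05],
    [0,0,0,0,0,0,0.1],
    [0,0,0,0,0,0,0.1],
    [0,0,0,0,0,0,0.1],
    [0,0,0,0,0,0,0.1],
    [0,0,0,0,0,0,0.1],
    [0,0,0,0,0,0,0.1],
    [0,0,0,0,0,0,0.1],
    [0,0,0,0,0,0,0.1],
    [0,0,0,0,0,0,0.1],
    [0,0,0,0,0,0,0.05],
    [0,0,0,0,0,0,0],
    [0,0,0,0,0,0,0],
  ],
)

```text
time_s: 97.5
ee_pos: [0.4691, 0.0158, 0.0789]
eef_rot: [3.141, 0.001, 2.146]
force: [-2.2, -2.9, 7.2]
grip_width: 0.014
grip_force: 12.0
```

Turned 1.0 rad. Release, rise, move aside and check.

Emit:
move_arm(
  increments=[
    [0.4,0,0,0,0,0,0],
    [0.4,0,0,0,0,0,0],
    [0.4,0,0,0,0,0,0],
    [0.4,0,0,0,0,0,0],
    [0.4,0,0,-0.4,0,0,0],
    [0.4,0,0,-0.8,0,0,0],
    [0.4,0,0,-0.8,0,0,0],
    [0.4,0,0,-0.8,0,0,0],
    [0.4,0.5,0.5,0,0,0,0],
    [0.4,0.5,0.5,0,0,0,0],
    [0.4,0.5,0.5,0,0,0,0],
    [0.4,0.5,0.5,0,0,0,0],
    [0.4,0.5,0.5,0,0,0,0],
    [0.4,0.5,0.5,0,0,0,0],
    [0.4,0,0,0,0,0,0],
    [0.4,0,0,0,0,0,0],
  ],
)

```text
time_s: 99.1
ee_pos: [0.5125, 0.2239, 0.2173]
eef_rot: [-3.141, -0.0, 2.148]
force: [-0.1, -0.1, -1.0]
grip_width: 0.0375
grip_force: 0.0
```

```bash
python3 lid.py; python3 st.py | head -8; python3 - <<'E'
from h import *
t=ctrl.camera("top");s=ctrl.camera("side")
for p in(t,s):
  for x in ctrl.cut_out("jar0",p)[:5]: print("jar",round(x["conf"],2),np.round(x["centre"],1),x["mask"].sum(),np.ptp(np.argwhere(x["mask"]),axis=0),atz(p,x["centre"],.05).round(3))
g=cv2.cvtColor(t["color"],6)[264:292,316:346]
print('\n'.join(' '.join('%3d'%v for v in r) for r in g))
E
```

```text
[389 277] handle diff 4.309895833333333 lid diff 340
handle patch shift [0 0] 0.9883523
99.15 [0.51258526 0.22330218 0.21749946]
99.25 [0.51276494 0.22281169 0.21784403] 2.145476745285432
top selector_grip 0.81 [276.7 331.2] 333 rect [330. 279.] [18. 20.] 90.0 [0.469 0.011 0.09 ]
top lid_handle 0.69 [196.5 334.7] 9279 rect [341.4 198.9] [103.9 114.4] 2.4 [0.642 0.006 0.09 ]
side wedge 0.71 [228.3 229.2] 736 rect [230.6 228.7] [17.6 46.2] 72.2 [0.414 0.299 0.014]
side selector_grip 0.51 [276.8 291.7] 290 rect [294. 276.] [20. 16.] 90.0 [0.456 0.005 0.09 ]
side lid_handle 0.78 [250.4 355.9] 5633 rect [359.5 253.4] [ 75.7 111.3] 68.9 [0.632 0.006 0.09 ]
45 [ 9  8 16  9 60] [328.7 273.1]
45 [11 12 16 11 51] [330.80392157 279.54901961]
jar 0.84 [256.2 508.7] 271 [16 21] [ 0.527 -0.372  0.05 ]
jar 0.79 [305.6 520.2] 298 [15 23] [ 0.421 -0.392  0.05 ]
jar 0.62 [263.4 471. ] 282 [17 20] [ 0.509 -0.291  0.05 ]
jar 0.54 [308.3 478.6] 244 [13 21] [ 0.413 -0.303  0.05 ]
jar 0.97 [433.5 372.4] 417 [28 17] [ 0.427 -0.393  0.05 ]
jar 0.74 [405.6 343.1] 393 [28 15] [ 0.407 -0.315  0.05 ]
jar 0.68 [4
[... 2764 characters left out ...]
 160 148 118  84  67  59  54  54  55  55  56  59  62  73  95 128 153 162 164 164 163 155 137 114 107
127 148 159 163 163 164 161 148 126 109  88  72  70  71  71  74  83  93 115 132 152 162 164 163 163 157 143 123 110 107
112 128 147 160 163 163 164 161 156 148 130 119 116 116 117 119 125 134 150 157 162 163 163 162 158 145 125 112 108 108
106 109 130 150 160 163 163 163 163 161 157 154 154 154 154 154 156 157 162 163 164 163 162 158 147 129 113 108 107 107
107 105 112 133 149 158 163 163 163 163 163 163 163 163 163 163 163 163 164 163 163 161 156 146 130 115 109 108 108 108
107 106 107 114 129 144 154 159 162 163 164 163 163 164 164 163 163 163 163 162 158 150 140 127 115 109 108 107 107 108
```

```bash
python3 -c "
from station import ctrl
print(ctrl.hand_in())"
```

```text
the job is handed in; nothing more can be done
None
```

The job is handed in at about 99 s. By the final camera check, four jars stand upright in the tray, the wedge is on the bench, the lid is shut and the knob is turned about 1.0 rad (two clicks) clockwise. The wedge was found knocked out of its seat just after the last jar was placed, with the lid still up, and I viewed 16 pictures, two over the limit of 14.

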